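# Turn the peg board in its slide-jaw holder and hang the washed cups to dry

### The job

Set up the drying board for the washed measuring cups: slide the holder's jaw open, take out the board that stands there on edge, and lay it back flat in the middle of the bed, squarely between the jaws with its pegs pointing up, and slide the jaw shut against it. Then, with the board clamped, turn every cup on the counter upside down over a peg of its own, rim resting on the board. Leave the nut jar and the calculator where they are.

Things in the scene. Friction and masses are not known exactly. Their poses are not given: they have to be found in the camera images.
- holder: Slide-jaw holder screwed to the counter: aluminium bed, x -90 to 90, y -135 to 215 mm, 20 mm high; a fixed blue jaw (face at y = -100.5 mm) and a sliding blue jaw (face at y = +100.5 mm plus the joint value), each 130 mm wide, 30 mm above the bed. Origin: on the counter below the middle of the clamping space; z up; the jaw slides along y.
- holder_bed (a point): Point on the top of the bed, 20 mm above the holder's origin; axes as the holder's.
- jaw (a joint): Slide of the movable jaw, m: 0 = shut on the 200 mm long board (0.5 mm play), grows to 0.045 as it opens (towards the holder's +y); can go 3 mm below 0. Stays where it is left; needs about 5 N to slide.
- jaw_post (a point): Grip point on the black upright post with a red top that stands on the sliding jaw: 22 x 22 mm square, sides parallel to the holder's x and y axes; it stands free from 25 mm above the bed to 128 mm above the bed, this point is 105 mm above the bed (125 mm above the counter). The post's axis is 62 mm outward of the jaw's face.
- board: Wooden drying board, 0.6 kg: slab 200 (its y) x 160 (its z) x 40 mm (its x), origin at the slab's centre; four wooden pegs (20 mm thick, 70 mm tall) and a red lug stand on its -x face. At the start it stands on a 200 x 40 mm edge between the jaws, y and z axes along the holder's, pegs level and pointing to the robot's left. Laid flat, pegs up, its top is 40 mm above the bed.
- board_lug (a point): Grip point in the red lug in the middle of the board's peg face. The lug is 36 x 36 mm (along the board's y and z) and 60 mm tall; this point is 35 mm from the peg face, on the lug's axis. Axes as the board's. The nearest pegs leave 110 mm free between them along the board's y.
- peg1 (a point): Foot of a peg (20 mm thick, 70 mm tall), on the board's peg face at y = -65, z = -45 mm of the board; axes as the board's. The peg points along -x.
- peg2 (a point): Foot of a peg (20 mm thick, 70 mm tall), on the board's peg face at y = 65, z = -45 mm of the board; axes as the board's. The peg points along -x.
- peg3 (a point): Foot of a peg (20 mm thick, 70 mm tall), on the board's peg face at y = -65, z = 45 mm of the board; axes as the board's. The peg points along -x.
- peg4 (a point): Foot of a peg (20 mm thick, 70 mm tall), on the board's peg face at y = 65, z = 45 mm of the board; axes as the board's. The peg points along -x.
- cup1_center (a point): Centre of the orange square measuring cup (may be absent): 60 x 60 mm outside, 100 mm long, walls and floor 4 mm, about 90 g. Its x axis points out of its open mouth (mouth 50 mm along +x, closed floor 50 mm along -x). At the start it lies on a flat side, mouth pointing inward, roughly towards the holder. Upside down on the laid board its centre is 50 mm above the board's top face.
- cup2_center (a point): Centre of the green square measuring cup (may be absent): 60 x 60 mm outside, 100 mm long, walls and floor 4 mm, about 90 g. Its x axis points out of its open mouth (mouth 50 mm along +x, closed floor 50 mm along -x). At the start it lies on a flat side, mouth pointing inward, roughly towards the holder. Upside down on the laid board its centre is 50 mm above the board's top face.
- cup3_center (a point): Centre of the blue square measuring cup (may be absent): 60 x 60 mm outside, 100 mm long, walls and floor 4 mm, about 90 g. Its x axis points out of its open mouth (mouth 50 mm along +x, closed floor 50 mm along -x). At the start it lies on a flat side, mouth pointing inward, roughly towards the holder. Upside down on the laid board its centre is 50 mm above the board's top face.
- cup4_center (a point): Centre of the yellow square measuring cup (may be absent): 60 x 60 mm outside, 100 mm long, walls and floor 4 mm, about 90 g. Its x axis points out of its open mouth (mouth 50 mm along +x, closed floor 50 mm along -x). At the start it lies on a flat side, mouth pointing inward, roughly towards the holder. Upside down on the laid board its centre is 50 mm above the board's top face.
- nut_jar_center (a point): Bystander: amber nut jar with red lid, 90 mm wide, 140 mm tall, this point at half its height. Leave alone.
- calculator_center (a point): Bystander: flat grey pocket calculator, 75 x 115 x 12 mm. Leave alone.
There are look-alikes about, which are no part of the job. What is shaped like the part that bears cup4_center but purple is not meant.

How it is judged:
On the way, in this order (a step that is already met when the one before it is completed fails the run):
1. the jaw is slid open (value of joint jaw above 0.02 m), for 0.2 s.
2. the board lies flat between the jaws with its pegs up, and the jaw is shut against it (z of board in the frame of holder_bed between 0.012 and 0.028 m and angle between the x axis of board and the z axis of holder, either way round below 0.09 rad and angle between the y axis of board and the y axis of holder, either way round below 0.09 rad and x of board in the frame of holder_bed between -0.025 and 0.025 m and value of joint jaw below 0.003 m), for 0.2 s.
3. with the board clamped, every cup is upside down over a peg (all of step 2 and ((horizontal distance between cup1_center and peg1 below 0.024 m and z of cup1_center in the frame of holder_bed between 0.081 and 0.099 m and angle between the x axis of cup1_center and the z axis of holder, either way round below 0.12 rad) or (horizontal distance between cup1_center and peg2 below 0.024 m and z of cup1_center in the frame of holder_bed between 0.081 and 0.099 m and angle between the x axis of cup1_center and the z axis of holder, either way round below 0.12 rad) or (horizontal distance between cup1_center and peg3 below 0.024 m and z of cup1_center in the frame of holder_bed between 0.081 and 0.099 m and angle between the x axis of cup1_center and the z axis of holder, either way round below 0.12 rad) or (horizontal distance between cup1_center and peg4 below 0.024 m and z of cup1_center in the frame of holder_bed between 0.081 and 0.099 m and angle between the x axis of cup1_center and the z axis of holder, either way round below 0.12 rad)) and ((horizontal distance between cup2_center and peg1 below 0.024 m and z of cup2_center in the frame of holder_bed between 0.081 and 0.099 m and angle between the x axis of cup2_center and the z axis of holder, either way round below 0.12 rad) or (horizontal distance between cup2_center and peg2 below 0.024 m and z of cup2_center in the frame of holder_bed between 0.081 and 0.099 m and angle between the x axis of cup2_center and the z axis of holder, either way round below 0.12 rad) or (horizontal distance between cup2_center and peg3 below 0.024 m and z of cup2_center in the frame of holder_bed between 0.081 and 0.099 m and angle between the x axis of cup2_center and the z axis of holder, either way round below 0.12 rad) or (horizontal distance between cup2_center and peg4 below 0.024 m and z of cup2_center in the frame of holder_bed between 0.081 and 0.099 m and angle between the x axis of cup2_center and the z axis of holder, either way round below 0.12 rad)) and ((horizontal distance between cup3_center and peg1 below 0.024 m and z of cup3_center in the frame of holder_bed between 0.081 and 0.099 m and angle between the x axis of cup3_center and the z axis of holder, either way round below 0.12 rad) or (horizontal distance between cup3_center and peg2 below 0.024 m and z of cup3_center in the frame of holder_bed between 0.081 and 0.099 m and angle between the x axis of cup3_center and the z axis of holder, either way round below 0.12 rad) or (horizontal distance between cup3_center and peg3 below 0.024 m and z of cup3_center in the frame of holder_bed between 0.081 and 0.099 m and angle between the x axis of cup3_center and the z axis of holder, either way round below 0.12 rad) or (horizontal distance between cup3_center and peg4 below 0.024 m and z of cup3_center in the frame of holder_bed between 0.081 and 0.099 m and angle between the x axis of cup3_center and the z axis of holder, either way round below 0.12 rad)) and ((horizontal distance between cup4_center and peg1 below 0.024 m and z of cup4_center in the frame of holder_bed between 0.081 and 0.099 m and angle between the x axis of cup4_center and the z axis of holder, either way round below 0.12 rad) or (horizontal distance between cup4_center and peg2 below 0.024 m and z of cup4_center in the frame of holder_bed between 0.081 and 0.099 m and angle between the x axis of cup4_center and the z axis of holder, either way round below 0.12 rad) or (horizontal distance between cup4_center and peg3 below 0.024 m and z of cup4_center in the frame of holder_bed between 0.081 and 0.099 m and angle between the x axis of cup4_center and the z axis of holder, either way round below 0.12 rad) or (horizontal distance between cup4_center and peg4 below 0.024 m and z of cup4_center in the frame of holder_bed between 0.081 and 0.099 m and angle between the x axis of cup4_center and the z axis of holder, either way round below 0.12 rad))), for 0.2 s.
At the end, for the whole second after the job is handed in: Board flat on the bed, pegs up, square to the jaws (5 degrees), within 25 mm of the bed's middle across the jaws; jaw shut to under 3 mm. Every cup present is upside down over a peg, centre within 24 mm of the peg's axis, rim on the board (within 9 mm), level, at rest (all of step 3 and linear speed of each of cup1, cup2, cup3, cup4, board below 0.02 m/s); the robot touches nothing.
It fails at once if the nut jar or the calculator is pushed more than 30 mm (distance of any of nut_jar_center, calculator_center from where it was at the start of the episode above 0.03 m).
Of cup1, cup2, cup3, cup4 only 3 to 4 are there at a start; the rules pass over those that are not, and their reading is None.
At some moment in a run one of cup1, cup2, cup3, cup4 may be knocked a few centimetres aside while the robot is not near it.
It also fails if it takes over 208 s, if anything falls off the work surface, if the arm or the gripper's body presses on something with over 40 N, if the wrist force passes 120 N, or if a joint passes its speed limit or range.

### The arm

A 6-joint arm with a two-finger parallel gripper is mounted at the origin on the work surface. World frame = base frame: x ahead of the robot, y to its left, z up, the work surface at z = 0. Lengths are in m, angles in rad, forces in N, time in s.
With the tool pointing down it reaches from about 0.35 to 0.975 m from the base axis. Payload 4.9 kg.
Tool frame: the origin (TCP) lies midway between the tips of the shut fingers; the grasp point (between the pads) lies 19 mm behind it; z points along the fingers, x is the direction in which the jaws open and shut, and the axes are right-handed (so a half turn about z gives the same grasp; the last joint's range is limited). The gripper opens to 85 mm and grips with 20 to 120 N. Pads are 22 mm wide; open, the fingers measure 114 mm over their backs; the gripper's body (76 mm by 85 mm) begins 54 mm behind the grasp point. The pads swing forward as they close: fully open they stand 13 mm farther back than shut.
Start: joints at [-1.32, 0.053, 1.613, -0, 1.476, -0.119], TCP at [0.226, -0.583, 0.231] pointing down, gripper open.
Joint ranges: [-3.01, 3.01], [-1.01, 2.22], [0.06, 2.58], [-1.02, 4.17], [0.09, 2.62], [-3.14, 3.14]. Speed limits (rad/s): [2.57, 2.57, 3.14, 3.14, 3.14, 3.14].

### API

Orientations are given as a rotation vector (axis times angle).
In Python, from station import ctrl gives the robot as it stands.
- The arm moves only by the tool step_arm, never from a script. Its argument "increments" is text: rows parted by semicolons, each of 6 numbers parted by spaces: the shift along the tool's x, y, z as a fraction of full scale, then the turn, a rotation vector about the tool's x, y, z as a fraction of full scale. In form: x y z rx ry rz; .... A call has 1 to 12 rows; each row shifts and turns the commanded pose from where the row before left it, along the tool's axes as they then stand; what a row does not reach is not made up. Full scale, the value 1, is 0.025 m for a shift and 0.1 rad for a turn. A row lasts 1/12 s, in which the tool goes at most 41.7 mm and 7.16 degrees, less where a joint would pass 70% of its speed; a pose out of reach is approached as far as the arm can. A call with a number of a shift or a turn outside -1 to 1 is refused whole. A call with a gripper value outside its range is refused whole. "fingers" is the opening, from -1 (shut) to 1 (fully open), so that 0 is half open, set as the call begins (left out, the last holds). The fingers move at their own pace and stop on an object; "newtons" is the grip in N (left out, the last holds). Time passes only in rows, so rows that do not move let the fingers close. It gives the time, the measured TCP pose, the force and the opening at its end, in the units of the state.
- ctrl.get_obs(): the state, without advancing time (a new reading comes with each control period).
- ctrl.get_image(name): name is "scene" or "side" or "wrist"; returns a dict with "pixels" (480x640x3 uint8, red, green, blue), "intrinsics" (3x3 intrinsics, pixels), "eye" and "orientation" of the camera in the world. Camera axes: x right, y down, z forward; pixel columns grow to the right and rows downward; lengths in m; the calibration is good to about 2 mm. A picture is of the moment at which its call begins. There is no depth.
- ctrl.finish_job(): hands the job in, once; it reports no verdict.
The state is a dict: "t": time; "q": joint angles; "dq": joint speeds; "effort": joint torques, N m; "tool_pos": TCP position; "tool_rot": TCP orientation; "contact_force": force on the tool from outside, world axes, zero at the start; "wrist_torque": the same for the moment, N m; "opening": finger opening in m.
Only numpy, scipy, OpenCV 4.12 (cv2) and the standard library are available. Lean on these libraries where they do the work, as an engineer would, in place of code of your own. Each camera call takes 0.05 s, during which the arm holds its last target.

## Working session

There is one attempt and no reset: what is moved stays moved. The work goes in short steps, Python scripts to look and compute and a tool call to move; the robot and the scene stay as the last step left them, time stands still between calls to the robot, and variables do not carry over. Pictures are saved under pics/ and viewed, and the job is handed in when it is done.

Besides the shell and the picture viewer there is one more tool, called after "Call:" as name(argument=value, ...), one argument or row to a line, values as JSON. step_arm: Moves the arm, as the interface text tells. Shift numbers are shares of 0.025 m and turn numbers shares of 0.1 rad, none past 1 either way. Its arguments: {"type":"object","properties":{"increments":{"type":"string"},"fingers":{"type":"number"},"newtons":{"type":"number"}},"required":["increments"]}

```bash
ls; mkdir -p pics; python3 - <<'E'
from station import ctrl
import cv2
o=ctrl.get_obs();print(o)
for n in("scene","side","wrist"):
    i=ctrl.get_image(n);cv2.imwrite(f"pics/{n}0.png",i["pixels"][:,:,::-1]);print(n,i["intrinsics"],i["eye"],i["orientation"])
E
```

```text
pics
{'t': 0.0, 'q': array([-1.32000345e+00,  5.33487220e-02,  1.61433059e+00, -1.81910929e-05,
        1.47600329e+00, -1.19020143e-01]), 'dq': array([ 2.53340997e-03,  1.09980443e-03, -1.32725530e-03,  3.96577519e-04,
        2.53540835e-05,  1.09561234e-03]), 'effort': array([ 4.50918997e-04, -3.93680906e+01, -3.70178533e+01, -1.34038405e-04,
        6.99764933e-03,  1.17621505e-05]), 'tool_pos': array([ 0.22572456, -0.58212844,  0.23004622]), 'tool_rot': array([-2.59087147e+00,  1.77437786e+00,  2.48680877e-03]), 'contact_force': array([ 0.37307959, -0.16154578, -0.14629617]), 'wrist_torque': array([-0.00430676, -0.00153654, -0.01105346]), 'opening': 0.08552079209499241}
scene [[436.85648456   0.         313.74767546]
 [  0.         436.85648456 237.65492215]
 [  0.           0.           1.        ]] [1.08244351 0.57030346 0.71136093] [-0.95213145 -2.42211967  1.14158273]
side [[469.09406842   0.         317.66683415]
 [  0.         469.09406842 240.86575378]
 [  0.           0.           1.        ]] [ 0.55612647 -0.73079344  0.7408279 ] [-2.27940041  0.06892497 -0.0608715 ]
wrist [[396.20715096   0.         319.68182848]
 [  0.         396.20715096 242.13413245]
 [  0.           0.           1.        ]] [ 0.2993103  -0.55336723  0.37367896] [ 2.36968478 -1.62077876 -0.25940448]
```

View pics/scene0.png

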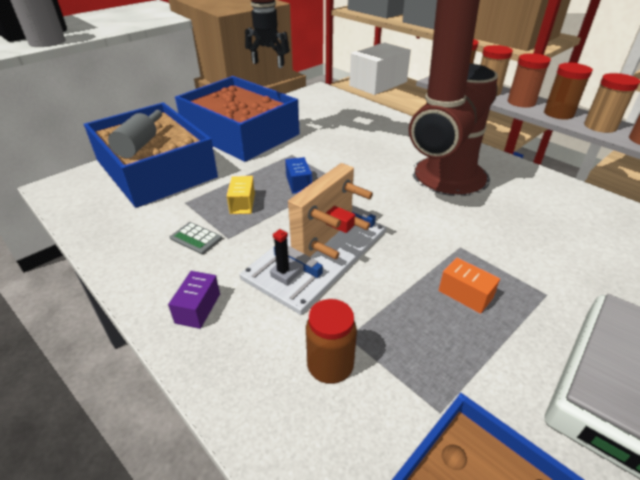

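View pics/side0.png

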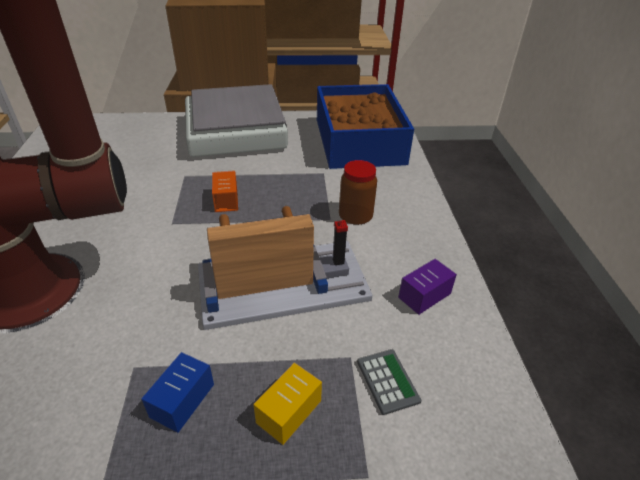

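View pics/wrist0.png

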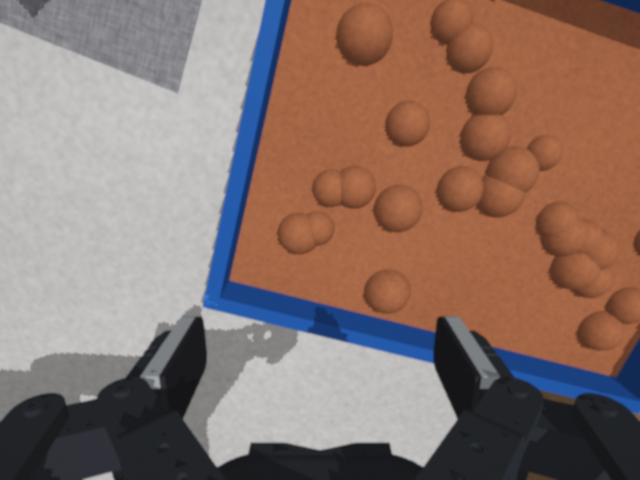

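The scene camera shows the orange cup (470,283), yellow (240,195) and blue (298,175), the purple decoy (194,298), the jar (331,340) and the calculator (196,236). No green cup is visible. The side view agrees: holder bed at about (203–370, 260–320) and jaw post top at (341,226). Next I'll zoom in to get corners.

```bash
cat > h.py <<'E'
import numpy as np, cv2
from scipy.spatial.transform import Rotation as R
from station import ctrl
class Cam:
    def __init__(s,n):
        i=ctrl.get_image(n); s.img=i["pixels"]; s.K=i["intrinsics"]; s.e=np.array(i["eye"]); s.R=R.from_rotvec(i["orientation"]).as_matrix()
    def ray(s,p):
        d=s.R@np.linalg.solve(s.K,[p[0],p[1],1]); return d/np.linalg.norm(d)
    def plane(s,p,z):
        d=s.ray(p); return s.e+d*(z-s.e[2])/d[2]
    def proj(s,P):
        c=s.R.T@(np.array(P)-s.e); q=s.K@c; return q[:2]/q[2]
    def save(s,f,crop=None,k=1,pts=()):
        im=s.img[:,:,::-1].copy()
        for p in pts: cv2.circle(im,tuple(int(round(v)) for v in p),1,(255,0,255),-1)
        if crop: x,y,w,h=crop; im=im[y:y+h,x:x+w]
        cv2.imwrite("pics/"+f,cv2.resize(im,None,fx=k,fy=k,interpolation=cv2.INTER_CUBIC))
def tri(c1,p1,c2,p2):
    d1,d2=c1.ray(p1),c2.ray(p2)
    A=np.stack([d1,-d2],1); t=np.linalg.lstsq(A,c2.e-c1.e,rcond=None)[0]
    a=c1.e+d1*t[0]; b=c2.e+d2*t[1]; return (a+b)/2,np.linalg.norm(a-b)
E
python3 - <<'E'
from h import *
s=Cam("side"); s.save("a.png",(190,200,200,140),4)
c=Cam("scene"); c.save("b.png",(160,150,240,180),3.3)
E
```

```text
(no output)
```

View pics/a.png

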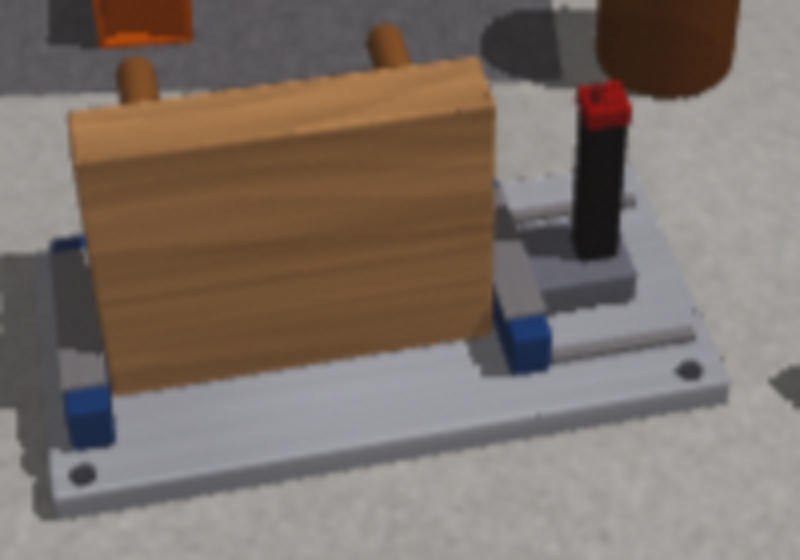

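View pics/b.png

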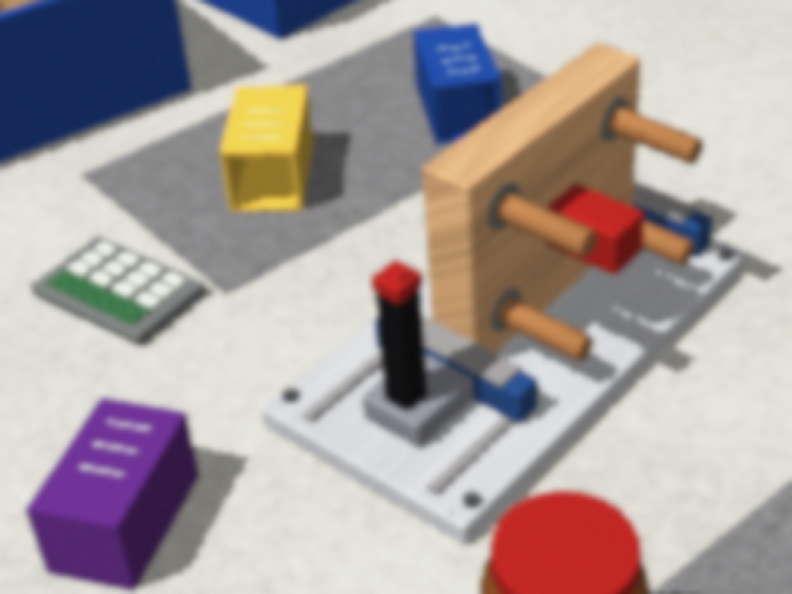

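```bash
python3 - <<'E'
from h import *
s=Cam("side"); c=Cam("scene")
S=lambda x,y:(190+(x+.5)/4-.5,200+(y+.5)/4-.5)
C=lambda x,y:(160+(x+.5)/3.3-.5,150+(y+.5)/3.3-.5)
for p in [(52,495),(727,383),(640,175)]: print("side",s.plane(S(*p),.02))
for p in [(467,527),(265,412),(742,250)]: print("scene",c.plane(C(*p),.02))
print("post",tri(s,S(603,103),c,C(397,283)))
print(s.plane(S(605,90),.148),c.plane(C(397,275),.148))
print("lug top face ctr scene")
E
```

```text
side [ 0.38921736 -0.12935814  0.02      ]
side [ 0.72997951 -0.07285128  0.02      ]
side [0.70471991 0.09395901 0.02      ]
scene [0.70192977 0.10642188 0.02      ]
scene [ 0.73480039 -0.06491243  0.02      ]
scene [0.36203145 0.04200184 0.02      ]
post (array([0.66857495, 0.00994006, 0.14214896]), np.float64(0.00268007124727827))
[0.6685221  0.01415033 0.148     ] [0.66934095 0.00953654 0.148     ]
lug top face ctr scene
```

```bash
cat >> h.py <<'E'
def fit2(L,W):
    L=np.array(L,float);W=np.array(W,float)[:,:2];a=L-L.mean(0);b=W-W.mean(0)
    th=np.arctan2((a[:,0]*b[:,1]-a[:,1]*b[:,0]).sum(),(a*b).sum())
    r=np.array([[np.cos(th),-np.sin(th)],[np.sin(th),np.cos(th)]])
    t=W.mean(0)-r@L.mean(0); return t,th,(W-(L@r.T+t))
E
python3 - <<'E'
from h import *
s=Cam("side"); c=Cam("scene")
S=lambda x,y:(190+(x+.5)/4-.5,200+(y+.5)/4-.5)
C=lambda x,y:(160+(x+.5)/3.3-.5,150+(y+.5)/3.3-.5)
W=[s.plane(S(*p),.02) for p in [(52,495),(727,383),(640,175)]]+[c.plane(C(*p),.02) for p in [(467,527),(265,412),(742,250)]]
L=[(90,-135),(90,215),(-90,215),(-90,215),(90,215),(-90,-135)]
t,th,res=fit2(np.array(L)/1000,W);print(t,th,np.degrees(th),res*1000)
r=R.from_euler('z',th)
P=[(x,y,20) for x,y in L]+[(x,y,148) for x in(-11,11) for y in(151.5,173.5)]+[(x,y,180) for x in(-20,20) for y in(-100,100)]+[(-20-60,a,100+b) for a in(-18,18) for b in (-18,18)]
W3=[r.apply(np.array(p)/1000)+[*t,0] for p in P]
s.save("a1.png",(190,200,200,140),4,[s.proj(w) for w in W3]); c.save("b1.png",(160,150,240,180),3.3,[c.proj(w) for w in W3])
E
```

```text
[ 0.50687023 -0.02079629] -1.4004162449551527 -80.23794039748911 [[  0.132259     3.02516509]
 [ -4.03772097   0.18709734]
 [  1.22292064 -10.39628213]
 [ -1.56721613   2.06658605]
 [  0.78315339   8.12595299]
 [  3.46660408  -3.00851935]]
```

View pics/a1.png

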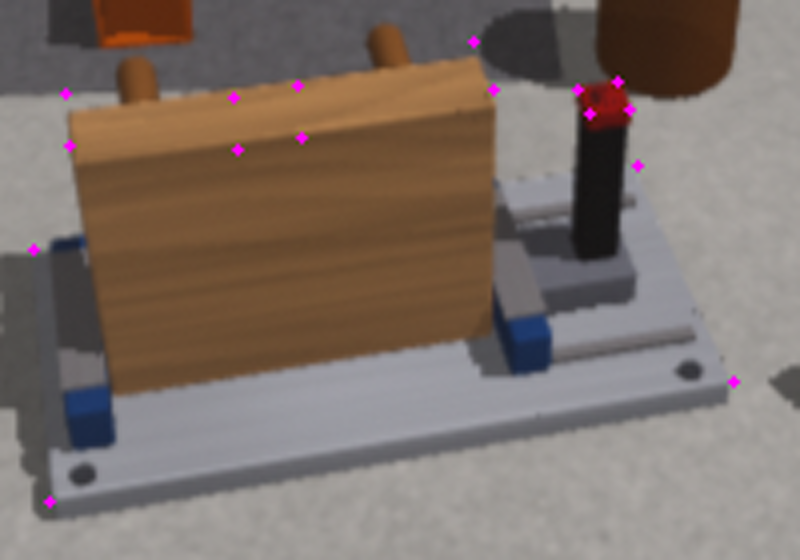

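View pics/b1.png

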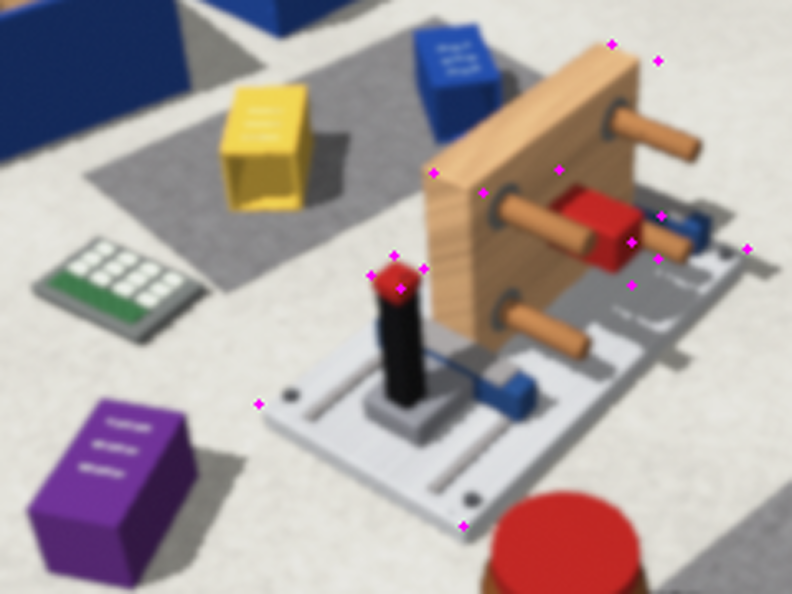

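```bash
cat >> h.py <<'E'
S=lambda x,y:(190+(x+.5)/4-.5,200+(y+.5)/4-.5)
C=lambda x,y:(160+(x+.5)/3.3-.5,150+(y+.5)/3.3-.5)
E
python3 - <<'E'
from h import *
s=Cam("side"); c=Cam("scene")
A=[(77,163),(493,107),(480,58),(72,113)]; B=[(425,170),(468,190),(638,62),(603,43)]
Ls=[(20,-100),(20,100),(-20,100),(-20,-100)]; Lc=[(20,100),(-20,100),(-20,-100),(20,-100)]
a=[s.plane(S(*p),.18) for p in A]; b=[c.plane(C(*p),.18) for p in B]
print(np.round(a,4),np.round(b,4))
for z in(.17,.18):
  a=[s.plane(S(*p),z) for p in A]; b=[c.plane(C(*p),z) for p in B]
  print(fit2(np.array(Ls)/1e3,a)[:2],fit2(np.array(Lc)/1e3,b)[:2])
for i,j in[(0,3),(1,0),(2,1),(3,2)]: print(tri(s,S(*A[i]),c,C(*B[j])))
E
```

```text
[[ 0.4155 -0.069   0.18  ]
 [ 0.6077 -0.0367  0.18  ]
 [ 0.6037  0.0018  0.18  ]
 [ 0.4093 -0.0325  0.18  ]] [[ 0.6122 -0.029   0.18  ]
 [ 0.6067  0.0064  0.18  ]
 [ 0.4166 -0.0268  0.18  ]
 [ 0.4156 -0.0626  0.18  ]]
(array([ 0.50819328, -0.02167367]), np.float64(-1.4014616538983802)) (array([ 0.5020829 , -0.03925625]), np.float64(-1.4036861690558424))
(array([ 0.50903299, -0.03409632]), np.float64(-1.40146165389838)) (array([ 0.5128033 , -0.02799649]), np.float64(-1.4036861690558426))
(array([ 0.41397741, -0.06514441,  0.17754441]), np.float64(0.001933076804601401))
(array([ 0.60847247, -0.03294096,  0.17655325]), np.float64(0.0012047433693997513))
(array([0.60424131, 0.00414647, 0.1779162 ]), np.float64(0.0009766121364654424))
(array([ 0.41022787, -0.03073961,  0.17704544]), np.float64(0.0036711549456124046))
```

The board is at about (0.5085, -0.031) with yaw -1.402 in the holder-frame sense. The holder origin is at about (0.507, -0.021) and the jaw post at about (0.668, 0.008). Next I'll check the jar and print the tool axes.

```bash
cat >> h.py <<'E'
TH=-1.402; HX=np.array([np.cos(TH),np.sin(TH),0]); HY=np.array([-np.sin(TH),np.cos(TH),0]); Z=np.array([0,0,1.])
HO=np.array([.507,-.021,0])
import json
def frame(z,x):
    z=np.array(z,float);z/=np.linalg.norm(z);x=np.array(x,float);x-=z*(x@z);x/=np.linalg.norm(x)
    return np.stack([x,np.cross(z,x),z],1)
def log(o):
    open("log.jsonl","a").write(json.dumps([list(o["q"]),list(o["tool_pos"]),list(o["tool_rot"])])+"\n")
def go(pos,Rm=None,o=None):
    """tool-frame moves: rotate first then shift / shift along current axes"""
    o=o or ctrl.get_obs(); log(o); R0=R.from_rotvec(o["tool_rot"]); p=np.array(o["tool_pos"])
    R1=R.from_matrix(Rm) if Rm is not None else R0
    rv=(R0.inv()*R1).as_rotvec()/.1
    d0=R0.inv().apply(np.array(pos)-p)/.025; d1=R1.inv().apply(np.array(pos)-p)/.025
    print("t %.2f"%o["t"],"pos",np.round(p,4),"q",np.round(o["q"],2),"F",np.round(o["contact_force"],1),"op %.4f"%o["opening"])
    print(" turn units",np.round(rv,2),"shift(now axes)",np.round(d0,2),"shift(after turn)",np.round(d1,2))
E
python3 - <<'E'
from h import *
s=Cam("side"); c=Cam("scene")
print("jar lid",c.plane((331,318),.14),s.plane((359,171),.14))
P=np.array([.668,.008,.28]); go(P,frame([0,0,-1],HX))
E
```

```text
jar lid [0.74404509 0.2353102  0.14      ] [0.73458925 0.21824653 0.14      ]
t 0.65 pos [ 0.2259 -0.5827  0.2313] q [-1.32  0.05  1.61  0.    1.48 -0.12] F [-0.7 -1.3 -0.1] op 0.0850
 turn units [-0.   -0.    2.01] shift(now axes) [-15.64 -25.03  -1.95] shift(after turn) [-20.32 -21.4   -1.95]
```

Call:
step_arm(
  increments="0 0 -1 0 0 1;0 0 -1 0 0 1;-0.85 -0.9 0 0 0 0;-0.85 -0.9 0 0 0 0;-0.85 -0.9 0 0 0 0;-0.85 -0.9 0 0 0 0;-0.85 -0.9 0 0 0 0;-0.85 -0.9 0 0 0 0;-0.85 -0.9 0 0 0 0;-0.85 -0.9 0 0 0 0;-0.85 -0.9 0 0 0 0;-0.85 -0.9 0 0 0 0",
  fingers=0,
)

```text
t: 1.65
tool_pos: [0.4124, -0.334, 0.2816]
tool_rot: [2.402, -2.025, 0.001]
contact_force: [0.4, -0.8, -0.0]
opening: 0.0424
```

Call:
step_arm(
  increments="-0.85 -0.9 0 0 0 0;-0.85 -0.9 0 0 0 0;-0.85 -0.9 0 0 0 0;-0.85 -0.9 0 0 0 0;-0.85 -0.9 0 0 0 0;-0.85 -0.9 0 0 0 0;-0.85 -0.9 0 0 0 0;-0.85 -0.9 0 0 0 0;-0.85 -0.9 0 0 0 0;-0.85 -0.9 0 0 0 0;-0.85 -0.9 0 0 0 0;-0.85 -0.9 0 0 0 0",
)

```text
t: 2.65
tool_pos: [0.6356, -0.0369, 0.2814]
tool_rot: [-2.402, 2.025, -0.0]
contact_force: [-0.8, -1.5, -0.4]
opening: 0.043
```

```bash
python3 - <<'E'
from h import *
s=Cam("wrist"); s.save("w1.png")
P=np.array([.668,.008,.106]); go(P,frame([0,0,-1],HX))
print(s.proj([.668,.008,.148]))
E
```

```text
t 2.70 pos [ 0.6377 -0.0327  0.281 ] q [-0.17  0.06  1.52  0.    1.56  1.23] F [-2.4  2.6 -1.1] op 0.0429
 turn units [-0.03  0.03  0.05] shift(now axes) [-1.37 -1.46  7.01] shift(after turn) [-1.4  -1.47  7.  ]
[264.35723861 172.42277067]
```

View pics/w1.png

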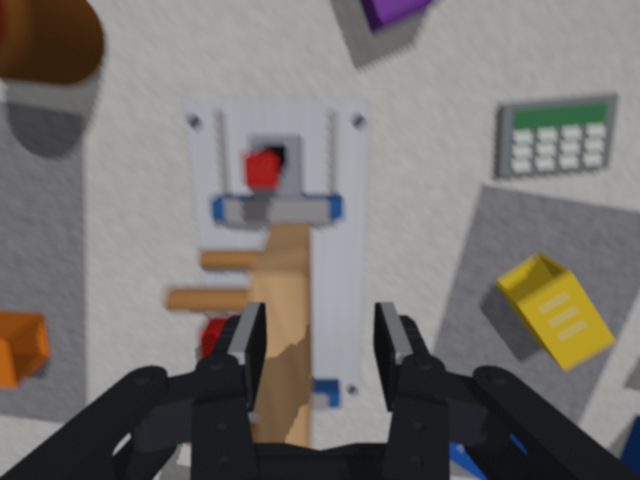

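Wrist view: post top at (264,170), and the model predicts (264,172). Yellow cup at (555,310), calculator at (557,137), orange at (18,345). The post estimate is good, so I'll descend onto it.

Call:
step_arm(
  increments="-0.7 -0.7 0 0 0 0;-0.7 -0.75 0 0 0 0;0 0 0 0 0 0;0 0 1 0 0 0;0 0 1 0 0 0",
)

```text
t: 3.12
tool_pos: [0.6659, 0.0022, 0.2334]
tool_rot: [-2.401, 2.022, -0.007]
contact_force: [1.1, 0.8, -0.5]
opening: 0.0429
```

```bash
python3 - <<'E'
from h import *
s=Cam("wrist"); s.save("w2.png")
P=np.array([.668,.008,.106]); go(P,frame([0,0,-1],HX))
print(s.proj([.668,.008,.148]))
E
```

```text
t 3.17 pos [0.6622 0.0023 0.2248] q [-0.11  0.15  1.52 -0.    1.48  1.29] F [-1.4  1.2 -5.2] op 0.0430
 turn units [0.07 0.02 0.01] shift(now axes) [-0.18 -0.3   4.75] shift(after turn) [-0.18 -0.27  4.75]
[311.12366092 244.74590048]
```

View pics/w2.png

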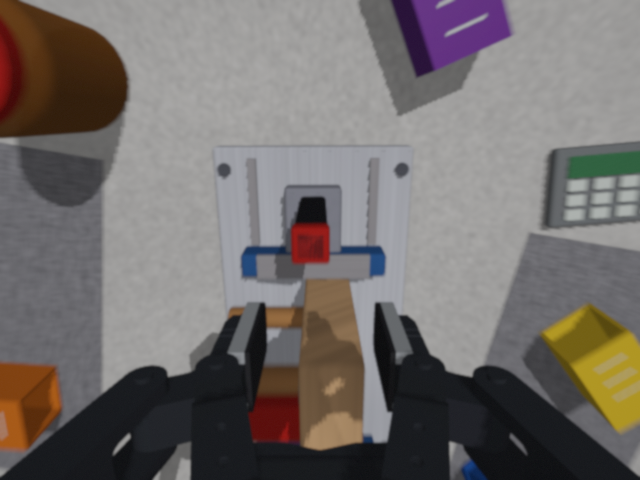

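Call:
step_arm(
  increments="-0.1 -0.2 1 0 0 0;0 -0.1 1 0 0 0;0 0 1 0 0 0;0 0 1 0 0 0;0 0 0.7 0 0 0;0 0 0 0 0 0",
)

```text
t: 3.67
tool_pos: [0.6681, 0.0058, 0.1086]
tool_rot: [2.397, -2.022, -0.012]
contact_force: [-0.8, 0.8, -1.8]
opening: 0.0428
```

Call:
step_arm(
  increments="0 0 0 0 0 0;0 0 0 0 0 0;0 0 0 0 0 0;0 0 0 0 0 0;0 0 0 0 0 0",
  fingers=-1,
  newtons=60,
)

```text
t: 4.08
tool_pos: [0.6708, 0.009, 0.1146]
tool_rot: [-2.401, 2.022, 0.007]
contact_force: [-2.8, 8.7, -4.3]
opening: 0.0209
```

```bash
python3 - <<'E'
from h import *
P=np.array([.668,.008,.106])+HY*.042; go(P,frame([0,0,-1],HX))
E
```

```text
t 4.08 pos [0.6708 0.009  0.1146] q [-0.1   0.25  1.59  0.01  1.3   1.3 ] F [-2.8  8.7 -4.3] op 0.0209
 turn units [0.01 0.05 0.02] shift(now axes) [ 0.02 -1.56  0.34] shift(after turn) [ 0.02 -1.56  0.34]
```

Call:
step_arm(
  increments="0 -0.25 0 0 0 0;0 -0.25 0 0 0 0;0 -0.25 0 0 0 0;0 -0.25 0 0 0 0;0 -0.25 0 0 0 0;0 -0.25 0 0 0 0;0 -0.15 0 0 0 0;0 0 0 0 0 0;0 0 0 0 0 0;0 0 0 0 0 0",
)

```text
t: 4.92
tool_pos: [0.7114, 0.0161, 0.1146]
tool_rot: [-2.401, 2.022, 0.007]
contact_force: [-3.0, 9.4, -3.7]
opening: 0.021
```

```bash
python3 - <<'E'
from h import *
P=np.array([.668,.008,.106])+HY*.042; go(P,frame([0,0,-1],HX))
s=Cam("side");s.save("a2.png",(190,200,200,140),4)
E
```

```text
t 4.92 pos [0.7114 0.0161 0.1146] q [-0.08  0.34  1.49  0.    1.32  1.31] F [-3.   9.4 -3.7] op 0.0210
 turn units [0.01 0.05 0.02] shift(now axes) [0.03 0.09 0.34] shift(after turn) [0.03 0.09 0.34]
```

View pics/a2.png

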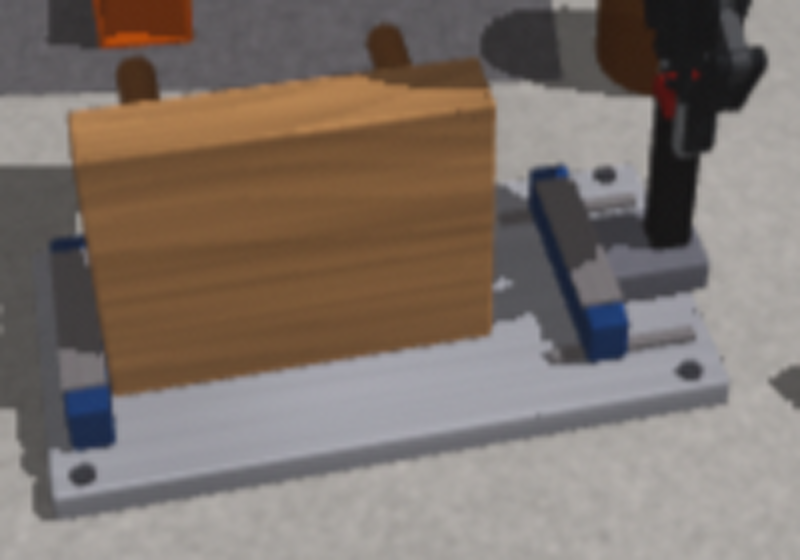

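The jaw has moved about 40 mm. I'll release and rise, then turn.

Call:
step_arm(
  increments="0 0 0 0 0 0;0 0 0 0 0 0;0 0 0 0 0 0;0 0 -0.6 0 0 0;0 0 -1 0 0 0;0 0 -1 0 0 0;0 0 -1 0 0 0;0 0 -1 0 0 0;0 0 -1 0 0 0;0 0 -1 0 0 0;0 0 -1 0 0 0;0 0 -1 0 0 0",
  fingers=0.2,
)

```text
t: 5.97
tool_pos: [0.7122, 0.0125, 0.3328]
tool_rot: [-2.4, 2.025, -0.004]
contact_force: [0.3, -0.3, -0.3]
opening: 0.0509
```

Call:
step_arm(
  increments="0 0 0 0 0 -1;0 0 0 0 0 -1;0 0 0 0 0 -1;0 0 0 0 0 -1;0 0 0 0 0 -1;0 0 0 0 0 -1;0 0 0 0 0 -1;0 0 0 0 0 -1;0 0 0 0 0 -1;0 0 0 0 0 -1;0 0 0 0 0 -1;0 0 0 0 0 -1",
)

```text
t: 6.97
tool_pos: [0.7124, 0.0125, 0.3315]
tool_rot: [3.126, -0.308, 0.004]
contact_force: [0.2, -0.2, -0.4]
opening: 0.0512
```

Call:
step_arm(
  increments="0 0 0 0 0 -1;0 0 0 0 0 -1;0 0 0 0 0 -1;0 0 0 0 0 -0.7;0 0 0 0 0 0",
)

```text
t: 7.38
tool_pos: [0.7124, 0.0126, 0.3313]
tool_rot: [3.13, 0.266, 0.004]
contact_force: [-0.1, 0.2, -0.2]
opening: 0.051
```

```bash
python3 - <<'E'
from h import *
G=np.array([.5085,-.031,.1])-HX*.055
for a in (.4,.8,.87):
  d=HX*np.sin(a)-Z*np.cos(a); Rm=frame(d,HY)
  print(a,Rm[:,0]); go(G+d*.02-d*.15,Rm)
s=Cam("wrist"); s.save("w3.png")
c=Cam("scene"); c.save("b3.png",(160,150,240,180),3.3)
E
```

```text
0.4 [0.98578769 0.1679959  0.        ]
t 7.38 pos [0.7124 0.0126 0.3313] q [-0.09  0.22  1.27 -0.    1.65 -0.26] F [-0.1  0.2 -0.2] op 0.0510
 turn units [-3.99 -0.03  0.  ] shift(now axes) [-8.34 -3.89  4.44] shift(after turn) [-8.33 -5.31  2.6 ]
0.8 [ 9.85787693e-01  1.67995905e-01 -9.66874788e-18]
t 7.38 pos [0.7124 0.0126 0.3313] q [-0.09  0.22  1.27 -0.    1.65 -0.26] F [-0.1  0.2 -0.2] op 0.0510
 turn units [-7.99 -0.03 -0.  ] shift(now axes) [-8.34 -5.59  5.6 ] shift(after turn) [-8.33 -7.93 -0.08]
0.87 [0.98578769 0.1679959  0.        ]
t 7.38 pos [0.7124 0.0126 0.3313] q [-0.09  0.22  1.27 -0.    1.65 -0.26] F [-0.1  0.2 -0.2] op 0.0510
 turn units [-8.69 -0.03 -0.  ] shift(now axes) [-8.34 -5.84  5.87] shift(after turn) [-8.33 -8.26 -0.65]
```

View pics/b3.png

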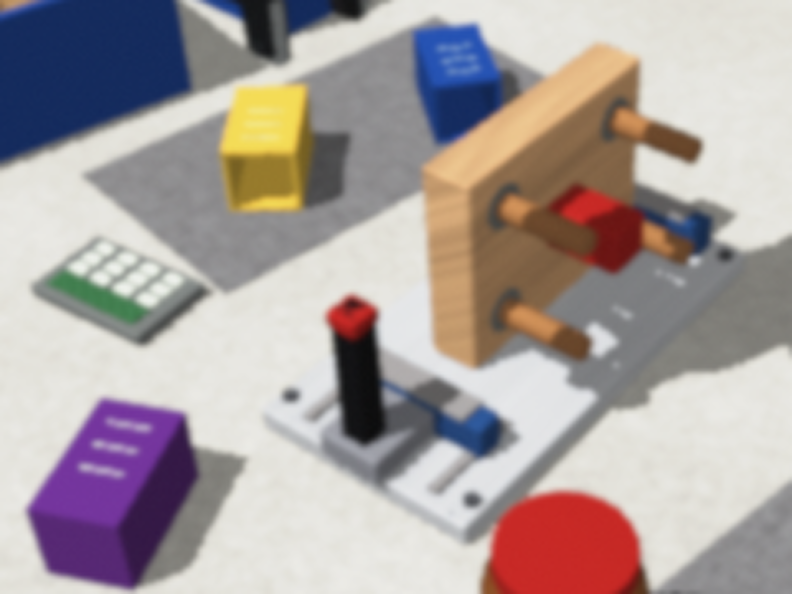

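Call:
step_arm(
  increments="-0.7 0 0 -0.7 0 0;-0.7 0 0 -0.7 0 0;-0.7 0 0 -0.7 0 0;-0.7 0 0 -0.7 0 0;-0.7 0 0 -0.7 0 0;-0.7 0 0 -0.7 0 0;-0.7 0 0 -0.7 0 0;-0.7 0 0 -0.7 0 0;-0.7 0 0 -0.7 0 0;-0.7 0 0 -0.7 0 0;-0.7 0 0 -0.7 0 0;-0.7 0 0 -0.3 0 0",
)

```text
t: 8.48
tool_pos: [0.504, -0.0219, 0.3284]
tool_rot: [2.333, 0.197, 0.084]
contact_force: [0.2, 0.5, -1.3]
opening: 0.051
```

Call:
step_arm(
  increments="0 -0.8 0 0 0 0;0 -0.8 0 0 0 0;0 -0.8 0 0 0 0;0 -0.8 0 0 0 0;0 -0.8 0 0 0 0;0 0 0 0 0 0",
)

```text
t: 8.98
tool_pos: [0.4922, 0.0476, 0.2543]
tool_rot: [2.335, 0.2, 0.08]
contact_force: [0.4, -0.1, -0.7]
opening: 0.0508
```

```bash
python3 - <<'E'
from h import *
G=np.array([.5085,-.031,.1])-HX*.055
a=.8
d=HX*np.sin(a)-Z*np.cos(a); Rm=frame(d,HY)
go(G+d*.02-d*.15,Rm)
s=Cam("wrist"); s.save("w4.png",pts=[s.proj(G)])
E
```

```text
t 8.98 pos [0.4922 0.0476 0.2543] q [ 0.35 -0.15  1.92 -0.78  1.56  0.26] F [ 0.4 -0.1 -0.7] op 0.0508
 turn units [-0.01  0.02  0.03] shift(now axes) [ 0.13 -3.72 -0.17] shift(after turn) [ 0.12 -3.72 -0.18]
```

View pics/w4.png

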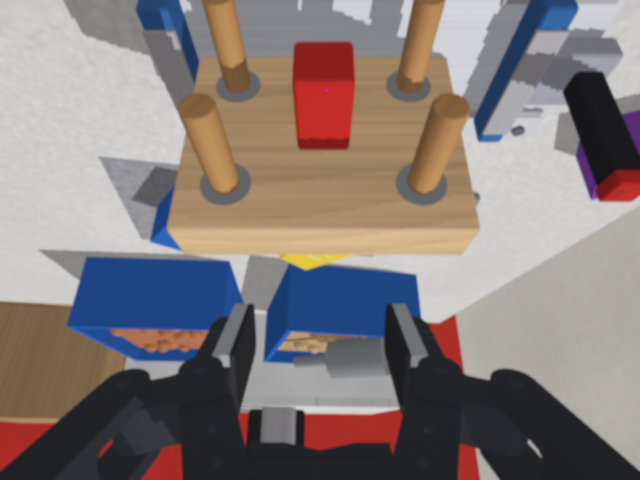

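Wrist view: the lug is central at (324,95), 2 px from my estimate at (326,90), and the upper pegs are clear on both sides. Approaching.

Call:
step_arm(
  increments="0 -0.75 0 0 0 0;0 -0.75 0 0 0 0;0 -0.75 0 0 0 0;0 -0.75 0 0 0 0;0 -0.7 0 0 0 0;0 0 0 0 0 0;0 0 0 0 0 0;0 0 0.8 0 0 0;0 0 0.8 0 0 0",
)

```text
t: 9.78
tool_pos: [0.4896, 0.0814, 0.1658]
tool_rot: [2.336, 0.195, 0.091]
contact_force: [1.2, 1.2, 0.0]
opening: 0.051
```

```bash
python3 - <<'E'
from h import *
G=np.array([.5085,-.031,.1])-HX*.055
a=.8
d=HX*np.sin(a)-Z*np.cos(a); Rm=frame(d,HY)
go(G+d*.02,Rm)
s=Cam("wrist"); s.save("w5.png",pts=[s.proj(G)])
c=Cam("scene"); c.save("b5.png",(160,100,300,220),2.6)
E
```

```text
t 9.78 pos [0.4896 0.0814 0.1658] q [ 0.41 -0.02  1.95 -0.78  1.48  0.43] F [1.2 1.2 0. ] op 0.0510
 turn units [-0.01 -0.05 -0.04] shift(now axes) [-0.03 -0.24  4.33] shift(after turn) [-0.01 -0.24  4.33]
```

View pics/w5.png

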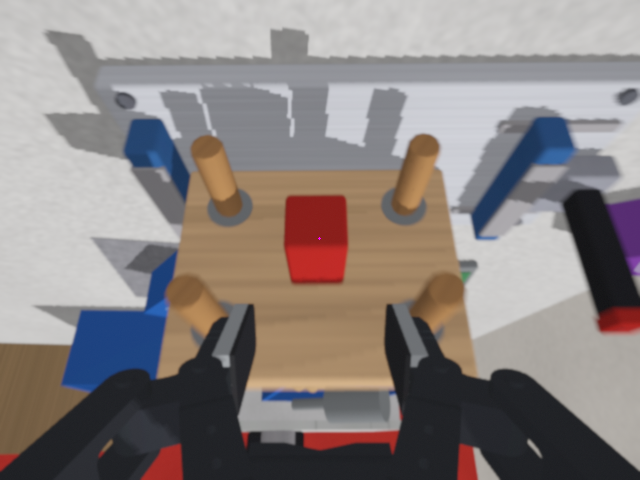

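View pics/b5.png

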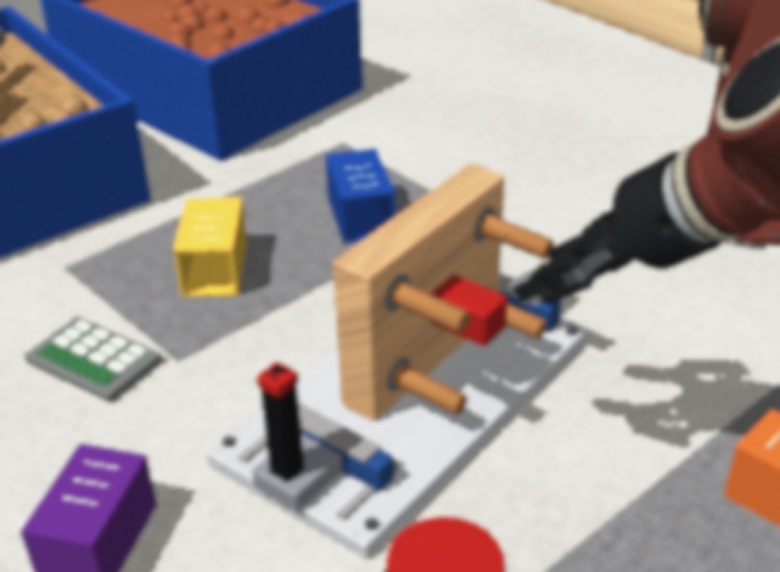

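Call:
step_arm(
  increments="0 -0.1 0.7 0 0 0;0 -0.1 0.7 0 0 0;0 0 0.7 0 0 0;0 0 0.7 0 0 0;0 0 0.7 0 0 0;0 0 0.7 0 0 0;0 0 0.1 0 0 0;0 0 0 0 0 0",
)

```text
t: 10.55
tool_pos: [0.5, 0.0084, 0.0851]
tool_rot: [2.335, 0.195, 0.083]
contact_force: [-0.6, 0.6, -0.6]
opening: 0.0512
```

```bash
python3 - <<'E'
from h import *
G=np.array([.5085,-.031,.1])-HX*.055
a=.8
d=HX*np.sin(a)-Z*np.cos(a); Rm=frame(d,HY)
go(G+d*.02,Rm)
s=Cam("wrist"); s.save("w6.png",pts=[s.proj(G)])
c=Cam("scene"); c.save("b6.png",(220,100,220,160),3.5)
E
```

```text
t 10.55 pos [0.5    0.0084 0.0851] q [ 0.27  0.05  2.04 -0.84  1.29  0.45] F [-0.6  0.6 -0.6] op 0.0512
 turn units [ 0.    0.01 -0.02] shift(now axes) [ 0.07  0.02 -0.04] shift(after turn) [ 0.07  0.02 -0.04]
```

View pics/w6.png

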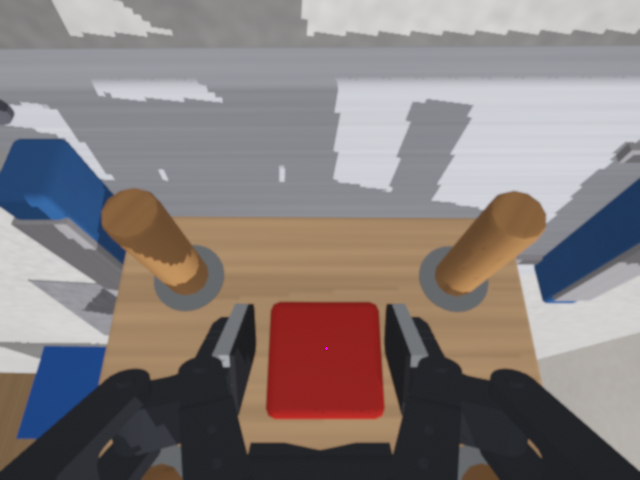

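View pics/b6.png

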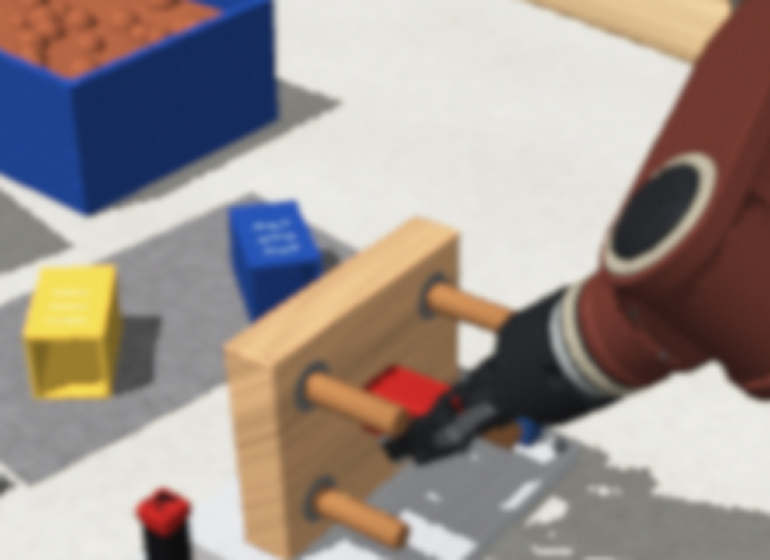

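Lug centred between the fingers (268–382 px). Gripping firmly.

Call:
step_arm(
  increments="0.07 0 0 0 0 0;0 0 0 0 0 0;0 0 0 0 0 0;0 0 0 0 0 0;0 0 0 0 0 0;0 0 0 0 0 0",
  fingers=-1,
  newtons=120,
)

```text
t: 11.15
tool_pos: [0.5023, 0.01, 0.0858]
tool_rot: [2.334, 0.198, 0.086]
contact_force: [-2.7, 4.7, 6.3]
opening: 0.0346
```

```bash
python3 - <<'E'
from h import *
G=np.array([.5085,-.031,.1])-HX*.055
a=.8
d=HX*np.sin(a)-Z*np.cos(a); Rm=frame(d,HY)
go(G+d*.02+[0,0,.14],Rm)
E
```

```text
t 11.15 pos [0.5023 0.01   0.0858] q [ 0.27  0.05  2.03 -0.84  1.29  0.45] F [-2.7  4.7  6.3] op 0.0346
 turn units [ 0.01 -0.01 -0.  ] shift(now axes) [-0.02  4.05 -3.88] shift(after turn) [-0.03  4.05 -3.89]
```

Call:
step_arm(
  increments="0 0.2 -0.2 0 0 0;0 0.35 -0.34 0 0 0;0 0.4 -0.39 0 0 0;0 0.4 -0.39 0 0 0;0 0.4 -0.39 0 0 0;0 0.4 -0.39 0 0 0;0 0.4 -0.39 0 0 0;0 0.4 -0.39 0 0 0;0 0.4 -0.39 0 0 0;0 0.4 -0.39 0 0 0;0 0.2 -0.2 0 0 0;0 0 0 0 0 0",
)

```text
t: 12.15
tool_pos: [0.5026, 0.01, 0.2253]
tool_rot: [2.335, 0.196, 0.089]
contact_force: [0.4, -0.6, -6.4]
opening: 0.0349
```

```bash
python3 - <<'E'
from h import *
a=-np.pi/2+.8
d=HX*np.sin(a)-Z*np.cos(a); Rm=frame(d,HY)
go(HO+d*.02+[0,0,.02+.04+.035],Rm)
s=Cam("wrist"); s.save("w7.png")
c=Cam("scene"); c.save("b7.png",(220,50,220,210),2.8)
E
```

```text
t 12.15 pos [0.5026 0.01   0.2253] q [ 0.27 -0.15  1.96 -0.8   1.47  0.25] F [ 0.4 -0.6 -6.4] op 0.0349
 turn units [15.71 -0.05  0.  ] shift(now axes) [-0.06 -3.67  4.53] shift(after turn) [-0.04  4.53  3.67]
```

View pics/b7.png

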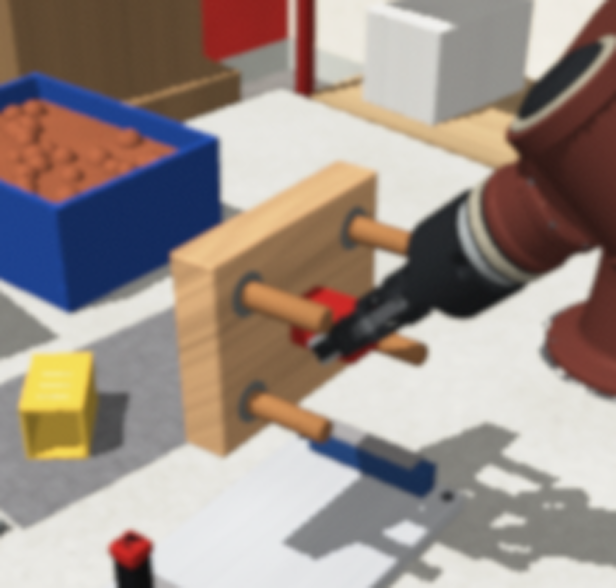

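Call:
step_arm(
  increments="0 0 0 0.4 0 0;0 0 0 0.7 0 0;0 0 0 0.7 0 0;0 0 0 0.7 0 0;0 0 0 0.7 0 0;0 0 0 0.7 0 0;0 0 0 0.7 0 0;0 0 0 0.7 0 0;0 0 0 0.7 0 0;0 0 0 0.7 0 0;0 0 0 0.7 0 0;0 0 0 0.7 0 0",
)

```text
t: 13.25
tool_pos: [0.5003, 0.0091, 0.2209]
tool_rot: [-3.119, -0.265, 0.008]
contact_force: [0.5, 0.3, -6.9]
opening: 0.0346
```

Call:
step_arm(
  increments="0 0 0 0.7 0 0;0 0 0 0.7 0 0;0 0 0 0.7 0 0;0 0 0 0.7 0 0;0 0 0 0.7 0 0;0 0 0 0.7 0 0;0 0 0 0.7 0 0;0 0 0 0.7 0 0;0 0 0 0.7 0 0;0 0 0 0.7 0 0;0 0 0 0.6 0 0;0 0 0 0 0 0",
)

```text
t: 14.25
tool_pos: [0.4999, 0.0081, 0.2184]
tool_rot: [-2.366, -0.195, 0.09]
contact_force: [-0.7, 0.4, -6.6]
opening: 0.0345
```

```bash
python3 - <<'E'
from h import *
a=-np.pi/2+.8
d=HX*np.sin(a)-Z*np.cos(a); Rm=frame(d,HY)
go(HO+HY*.008+d*.02+[0,0,.02+.04+.035],Rm)
s=Cam("side"); s.save("a8.png",(150,60,300,225),2.6)
c=Cam("scene"); c.save("b8.png",(180,50,300,225),2.6)
E
```

```text
t 14.25 pos [0.4999 0.0081 0.2184] q [-0.46 -0.02  1.84  0.61  1.79 -0.64] F [-0.7  0.4 -6.6] op 0.0345
 turn units [ 0.01  0.05 -0.07] shift(now axes) [0.45 4.29 3.51] shift(after turn) [0.4  4.29 3.51]
```

View pics/b8.png

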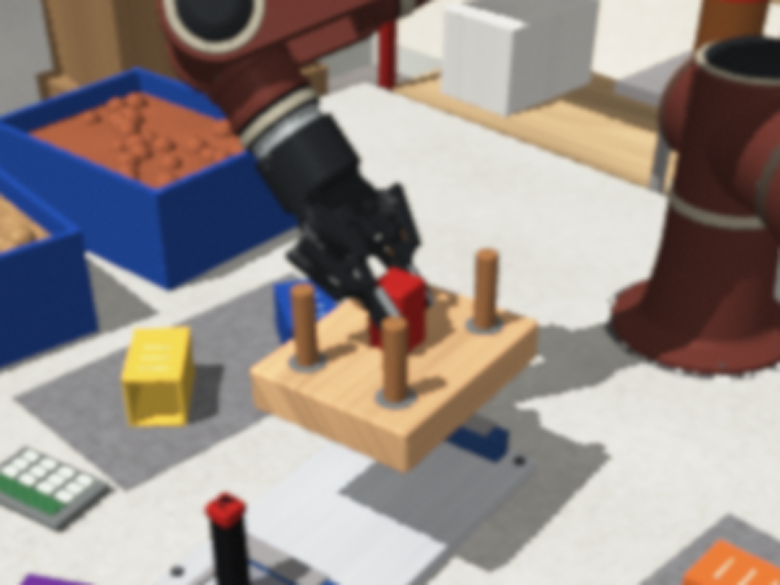

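View pics/a8.png

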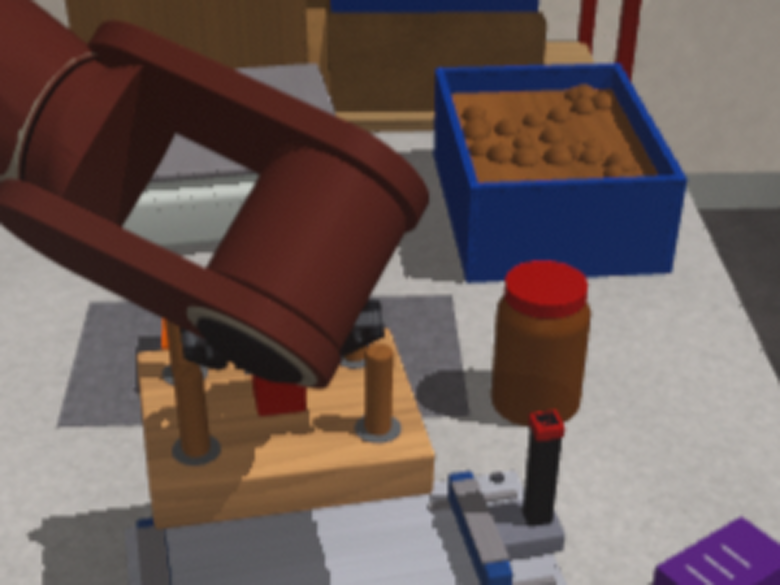

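The board is level with pegs up (pegs around (390,360) in the scene crop). Lowering towards the bed, stopping slightly above it.

Call:
step_arm(
  increments="0.04 0.41 0.33 0 0.05 -0.07;0.04 0.41 0.33 0 0 0;0.04 0.41 0.33 0 0 0;0.04 0.41 0.33 0 0 0;0.04 0.41 0.33 0 0 0;0.04 0.41 0.33 0 0 0;0.04 0.41 0.33 0 0 0;0.04 0.41 0.33 0 0 0;0.04 0.41 0.33 0 0 0;0 0.2 0.2 0 0 0;0 0 0 0 0 0;0 0 0 0 0 0",
)

```text
t: 15.35
tool_pos: [0.5137, -0.0029, 0.0976]
tool_rot: [-2.363, -0.206, 0.073]
contact_force: [0.6, -0.4, -5.2]
opening: 0.0347
```

```bash
python3 - <<'E'
from h import *
a=-np.pi/2+.8
d=HX*np.sin(a)-Z*np.cos(a); Rm=frame(d,HY)
go(HO+HY*.008+d*.02+[0,0,.02+.04+.035],Rm)
s=Cam("side"); s.save("a9.png",(150,160,240,180),3.3)
c=Cam("scene"); c.save("b9.png",(200,130,240,180),3.3)
E
```

```text
t 15.35 pos [ 0.5137 -0.0029  0.0976] q [-0.47  0.17  1.87  0.6   1.62 -0.78] F [ 0.6 -0.4 -5.2] op 0.0347
 turn units [-0.   -0.04  0.07] shift(now axes) [-0.07  0.55  0.41] shift(after turn) [-0.06  0.55  0.41]
```

View pics/b9.png

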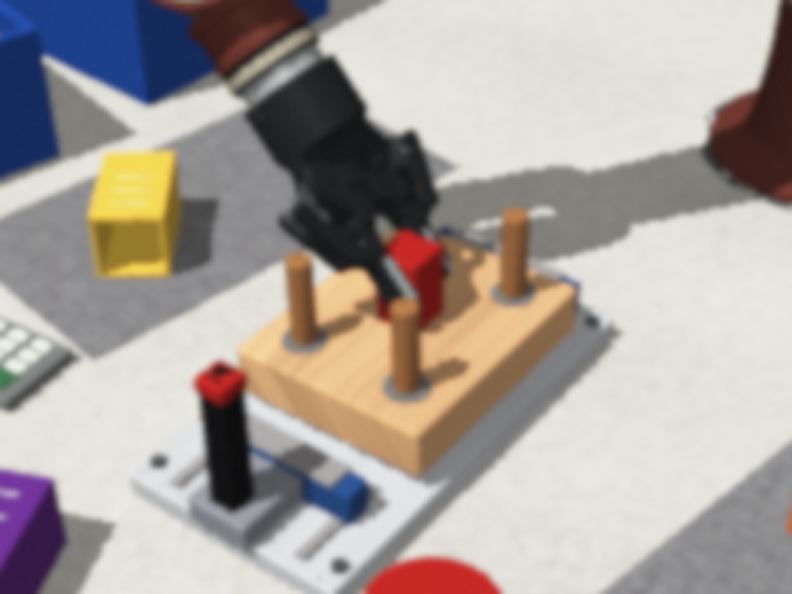

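View pics/a9.png

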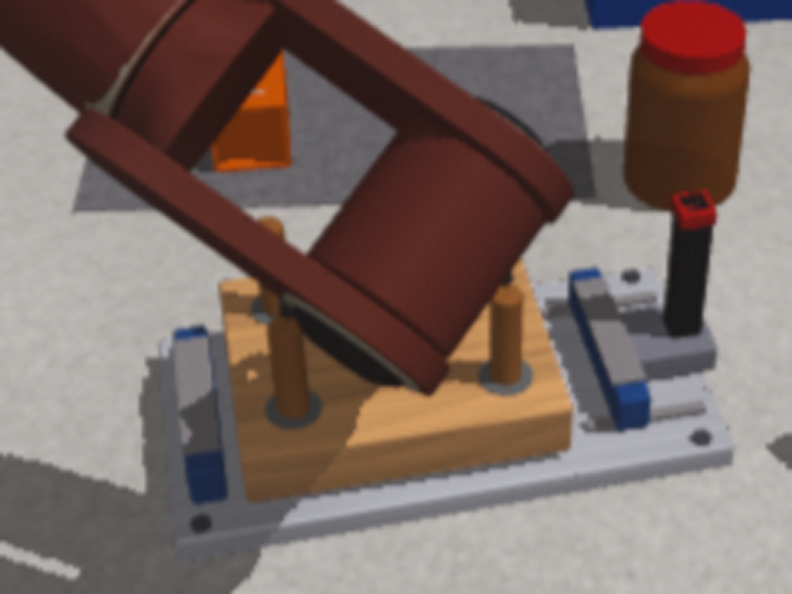

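Call:
step_arm(
  increments="0 0.15 0.14 0 -0.04 0.07;0 0.15 0.14 0 0 0;0 0.1 0.1 0 0 0;0 0 0 0 0 0;0 0 0 0 0 0",
)

```text
t: 15.87
tool_pos: [0.5141, -0.0027, 0.0881]
tool_rot: [-2.359, -0.203, 0.081]
contact_force: [-8.6, 4.0, 14.4]
opening: 0.0348
```

Call:
step_arm(
  increments="0 0.07 0.07 0 0 0;0 0 0 0 0 0;0 0.07 0.07 0 0 0;0 0 0 0 0 0;0 0 0 0 0 0",
)

```text
t: 16.28
tool_pos: [0.514, -0.0025, 0.0881]
tool_rot: [-2.353, -0.207, 0.083]
contact_force: [-17.5, 1.7, 34.1]
opening: 0.035
```

```bash
python3 - <<'E'
from h import *
a=-np.pi/2+.8
d=HX*np.sin(a)-Z*np.cos(a); Rm=frame(d,HY)
go(HO+HY*.008+d*.02+[0,0,.02+.04+.035],Rm)
s=Cam("side"); s.save("a10.png",(150,160,240,180),3.3)
c=Cam("scene"); c.save("b10.png",(200,130,240,180),3.3)
E
```

```text
t 16.28 pos [ 0.514  -0.0025  0.0881] q [-0.47  0.2   1.86  0.6   1.61 -0.79] F [-17.5   1.7  34.1] op 0.0350
 turn units [-0.11  0.03  0.05] shift(now axes) [-0.08  0.3   0.12] shift(after turn) [-0.08  0.3   0.12]
```

View pics/b10.png

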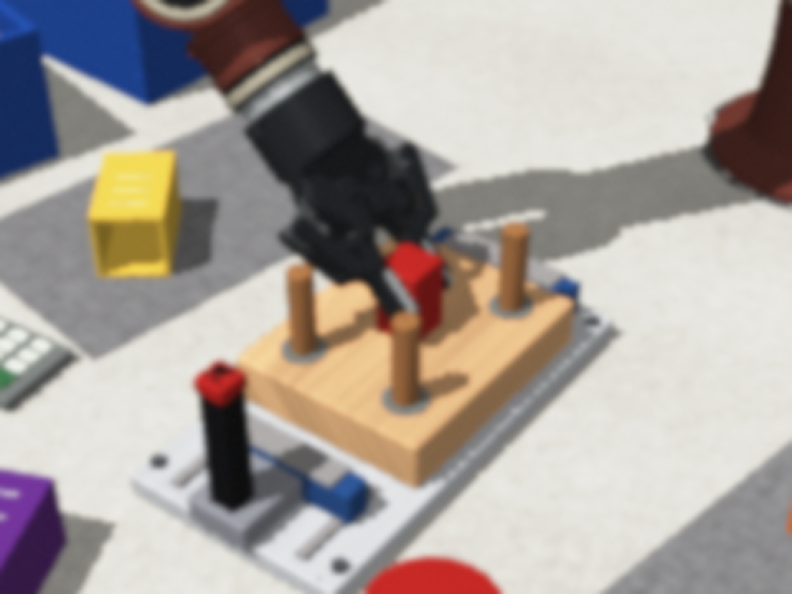

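View pics/a10.png

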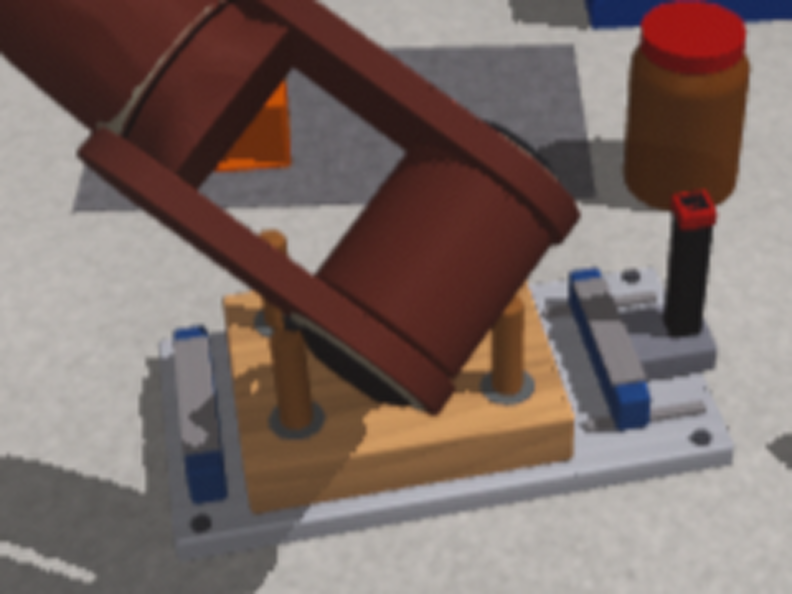

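The board is down on the bed (F ≈ 34 N) with gaps at both jaws. I'll relieve the force, then release and retreat.

Call:
step_arm(
  increments="0 -0.12 -0.12 0 0 0;0 -0.08 -0.08 0 0 0;0 0 0 0 0 0",
)

```text
t: 16.63
tool_pos: [0.5148, -0.0037, 0.0879]
tool_rot: [-2.364, -0.201, 0.077]
contact_force: [1.4, -1.5, 3.8]
opening: 0.0346
```

Call:
step_arm(
  increments="0 0 0 0 0 0;0 0 0 0 0 0;0 0 0 0 0 0;0 0 0 0 0 0;0 0 -0.5 0 0 0;0 0 -0.8 0 0 0;0 0 -1 0 0 0;0 0 -1 0 0 0;0 0 -1 0 0 0;0 0 -1 0 0 0;0 0 -1 0 0 0;0 0 0 0 0 0",
  fingers=0.2,
)

```text
t: 17.63
tool_pos: [0.5348, -0.1152, 0.2034]
tool_rot: [-2.369, -0.2, 0.07]
contact_force: [0.8, 1.0, 1.0]
opening: 0.0513
```

```bash
python3 - <<'E'
from h import *
go([.7114,.0161,.28],frame([0,0,-1],HX))
s=Cam("side"); s.save("a11.png",(150,160,240,180),3.3)
E
```

```text
t 17.63 pos [ 0.5348 -0.1152  0.2034] q [-0.61  0.18  1.66  0.54  1.85 -0.78] F [0.8 1.  1. ] op 0.0513
 turn units [-6.04  5.92 14.87] shift(now axes) [ 7.86 -4.98  0.61] shift(after turn) [-3.99 -7.85 -3.07]
```

View pics/a11.png

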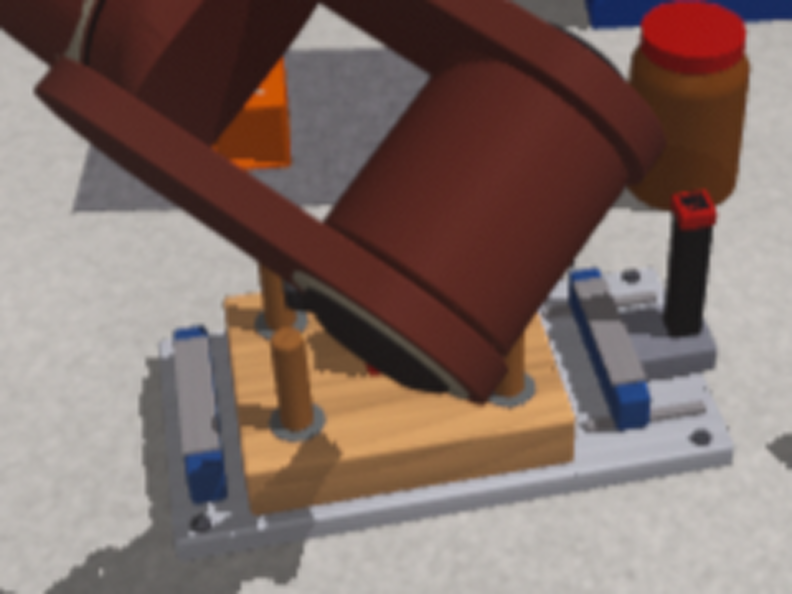

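Call:
step_arm(
  increments="0 0 -0.5 -0.7 0 0;0 0 -0.5 -0.7 0 0;0.6 0 0 -0.7 0 0;0.7 0 0 -0.7 0 0;0.7 0 0 -0.7 0 0;0.7 0 0 -0.7 0 0;0.7 0 0 -0.7 0 0;0.7 0 0 -0.7 0 0;0.7 0 0 -0.7 0 0;0.7 0 0 -0.7 0 0;0.7 0 0 -0.7 0 0;0 0 0 0 0 0",
)

```text
t: 18.68
tool_pos: [0.6889, -0.0981, 0.216]
tool_rot: [-3.129, -0.272, -0.0]
contact_force: [-0.1, 0.1, 1.2]
opening: 0.0512
```

```bash
python3 - <<'E'
from h import *
go([.7114,.0161,.108],frame([0,0,-1],HY))
s=Cam("wrist"); s.save("w12.png")
E
```

```text
t 18.68 pos [ 0.6889 -0.0981  0.216 ] q [-0.25  0.22  1.45  0.    1.47 -0.42] F [-0.1  0.1  1.2] op 0.0512
 turn units [-0.   -0.    0.05] shift(now axes) [ 1.67 -4.34  4.32] shift(after turn) [ 1.65 -4.35  4.32]
```

View pics/w12.png

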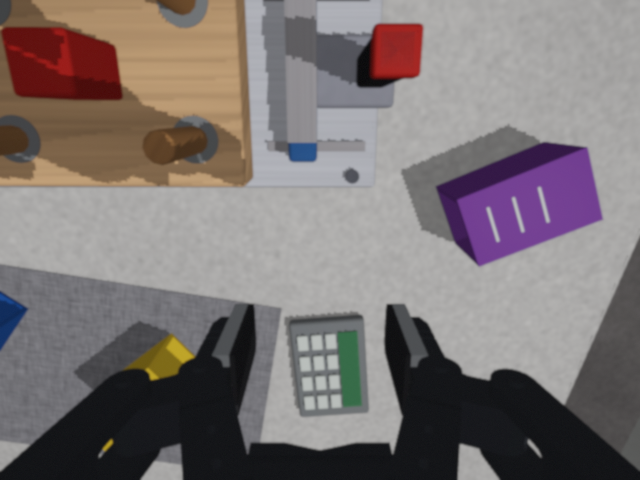

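Post visible at (396,50), and the board lies square on the bed. Moving over the post.

Call:
step_arm(
  increments="0.3 -0.75 0 0 0 0.05;0.3 -0.75 0 0 0 0;0.3 -0.75 0 0 0 0;0.3 -0.75 0 0 0 0;0.3 -0.75 0 0 0 0;0.15 -0.6 0 0 0 0;0 0 0 0 0 0",
)

```text
t: 19.32
tool_pos: [0.7099, 0.0144, 0.2167]
tool_rot: [-3.129, -0.26, 0.002]
contact_force: [0.5, 0.9, 0.3]
opening: 0.0508
```

```bash
python3 - <<'E'
from h import *
go([.7114,.0161,.108],frame([0,0,-1],HY))
s=Cam("wrist"); s.save("w13.png")
E
```

```text
t 19.32 pos [0.7099 0.0144 0.2167] q [-0.09  0.26  1.41  0.    1.48 -0.25] F [0.5 0.9 0.3] op 0.0508
 turn units [-0.02  0.01 -0.03] shift(now axes) [ 0.08 -0.05  4.35] shift(after turn) [ 0.07 -0.06  4.35]
```

View pics/w13.png

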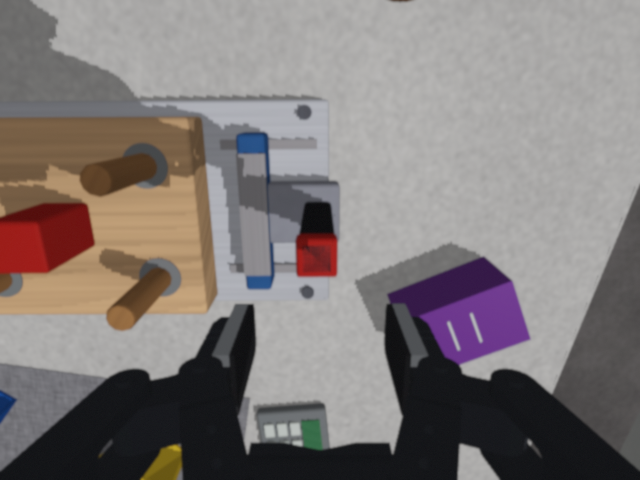

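Call:
step_arm(
  increments="0.05 0 0.8 0 0 0;0 0 0.8 0 0 0;0 0 0.8 0 0 0;0 0 0.8 0 0 0;0 0 0.8 0 0 0;0 0 0.3 0 0 0;0 0 0 0 0 0",
)

```text
t: 19.95
tool_pos: [0.7097, 0.0111, 0.1069]
tool_rot: [-3.13, -0.254, 0.008]
contact_force: [-0.8, 0.0, -0.5]
opening: 0.0513
```

Call:
step_arm(
  increments="0 0 0 0 0 0;0 0 0 0 0 0;0 0 0 0 0 0;0 0 0 0 0 0;0 0 0 0 0 0;-0.2 0 0 0 0 0;-0.2 0 0 0 0 0;-0.2 0 0 0 0 0;-0.2 0 0 0 0 0;-0.2 0 0 0 0 0;-0.2 0 0 0 0 0;-0.2 0 0 0 0 0",
  fingers=-1,
  newtons=80,
)

```text
t: 20.95
tool_pos: [0.6793, 0.0056, 0.1128]
tool_rot: [3.129, 0.257, 0.01]
contact_force: [6.4, -1.3, -0.7]
opening: 0.0209
```

```bash
python3 - <<'E'
from h import *
go([.6708,.009,.108],frame([0,0,-1],HY))
E
```

```text
t 20.95 pos [0.6793 0.0056 0.1128] q [-0.1   0.27  1.58 -0.    1.29 -0.26] F [ 6.4 -1.3 -0.7] op 0.0209
 turn units [ 0.02 -0.06 -0.05] shift(now axes) [-0.32 -0.19  0.19] shift(after turn) [-0.31 -0.19  0.19]
```

Call:
step_arm(
  increments="-0.1 0 0 0 0 0;-0.1 0 0 0 0 0;-0.1 0 0 0 0 0;0 0 0 0 0 0;0 0 0 0 0 0",
)

```text
t: 21.37
tool_pos: [0.672, 0.0044, 0.1128]
tool_rot: [3.129, 0.257, 0.01]
contact_force: [6.4, -2.3, -0.5]
opening: 0.021
```

Call:
step_arm(
  increments="-0.08 0 0 0 0 0;0 0 0 0 0 0;-0.08 0 0 0 0 0;0 0 0 0 0 0;0 0 0 0 0 0",
)

```text
t: 21.78
tool_pos: [0.6686, 0.0037, 0.1129]
tool_rot: [3.129, 0.257, 0.011]
contact_force: [7.8, -1.6, -1.5]
opening: 0.0206
```

```bash
python3 - <<'E'
from h import *
go([.6708,.009,.108],frame([0,0,-1],HY))
s=Cam("side"); s.save("a14.png",(150,160,240,180),3.3)
E
```

```text
t 21.78 pos [0.6686 0.0037 0.1129] q [-0.11  0.24  1.61 -0.    1.28 -0.27] F [ 7.8 -1.6 -1.5] op 0.0206
 turn units [ 0.03 -0.07 -0.05] shift(now axes) [ 0.12 -0.2   0.19] shift(after turn) [ 0.12 -0.19  0.19]
```

View pics/a14.png

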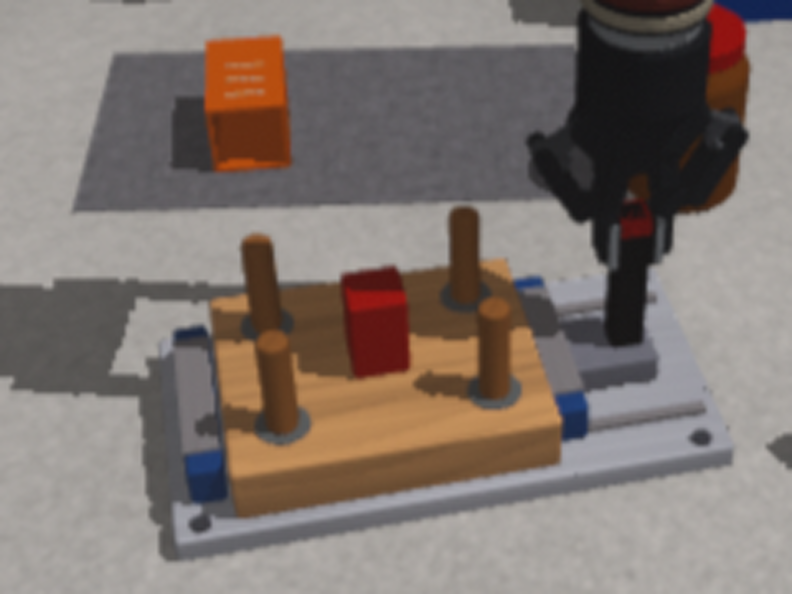

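The jaw is pushing the board, and there is still a small gap at the fixed jaw (left, about 215 px). I'll keep pushing until the force rises.

Call:
step_arm(
  increments="-0.08 0 0 0 0 0;0 0 0 0 0 0;-0.08 0 0 0 0 0;0 0 0 0 0 0;0 0 0 0 0 0",
)

```text
t: 22.25
tool_pos: [0.6653, 0.0031, 0.1129]
tool_rot: [3.129, 0.256, 0.015]
contact_force: [12.0, -1.2, -4.1]
opening: 0.0206
```

Call:
step_arm(
  increments="-0.06 0 0 0 0 0;0 0 0 0 0 0;-0.06 0 0 0 0 0;0 0 0 0 0 0;0 0 0 0 0 0",
)

```text
t: 22.67
tool_pos: [0.6654, 0.0031, 0.113]
tool_rot: [3.129, 0.256, 0.027]
contact_force: [25.9, 0.0, -10.9]
opening: 0.0206
```

Call:
step_arm(
  increments="0.1 0 0 0 0 0;0 0 0 0 0 0;0 0 0 0 0 0",
)

```text
t: 22.92
tool_pos: [0.6653, 0.0031, 0.1129]
tool_rot: [3.129, 0.257, 0.016]
contact_force: [13.8, -1.3, -3.5]
opening: 0.0208
```

Call:
step_arm(
  increments="0 0 0 0 0 0;0 0 0 0 0 0;0 0 0 0 0 0;0 0 -0.5 0 0 0;0 0 -1 0 0 0;0 0 -1 0 0 0;0 0 -1 0 0 0;0 0 -1 0 0 0;0 0 -1 0 0 0;0 0 -1 0 0 0;0 0 -1 0 0 0;0 0 0 0 0 0",
  fingers=0.2,
)

```text
t: 23.92
tool_pos: [0.6638, 0.0036, 0.307]
tool_rot: [3.129, 0.256, 0.02]
contact_force: [0.6, 0.8, 2.5]
opening: 0.0514
```

```bash
python3 - <<'E'
from h import *
go([.6708,.009,.3],frame([0,0,-1],HY))
s=Cam("side"); s.save("a15.png",(150,160,240,180),3.3)
s.save("a15b.png",(80,320,360,160),2.2)
c=Cam("scene"); c.save("b15.png",(160,150,240,180),3.3)
E
```

```text
t 23.92 pos [0.6638 0.0036 0.307 ] q [-0.11  0.1   1.44  0.    1.59 -0.27] F [0.6 0.8 2.5] op 0.0514
 turn units [ 0.03 -0.13 -0.05] shift(now axes) [ 0.31 -0.17  0.28] shift(after turn) [ 0.31 -0.17  0.28]
```

View pics/a15.png

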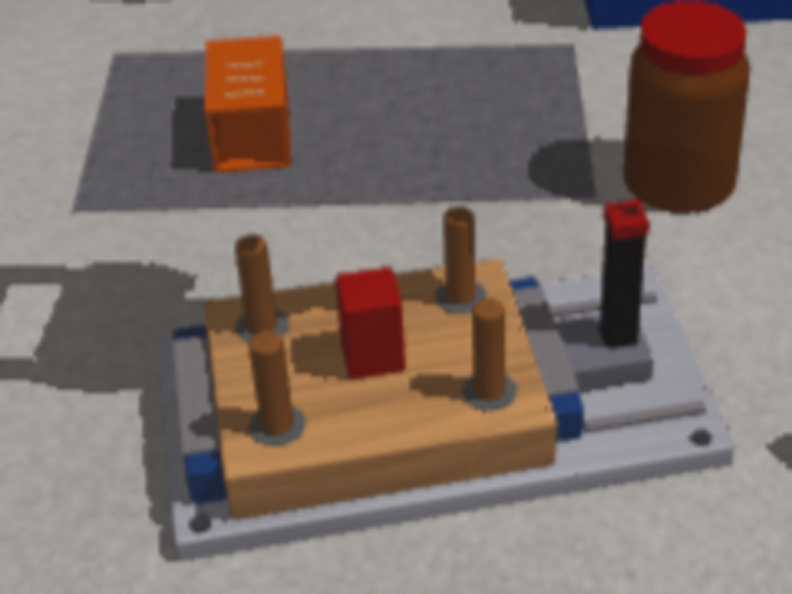

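View pics/b15.png

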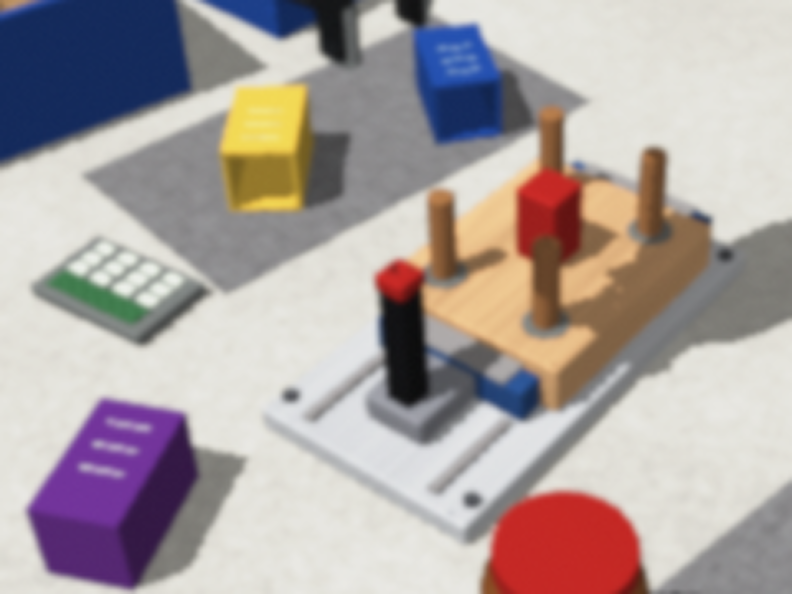

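View pics/a15b.png

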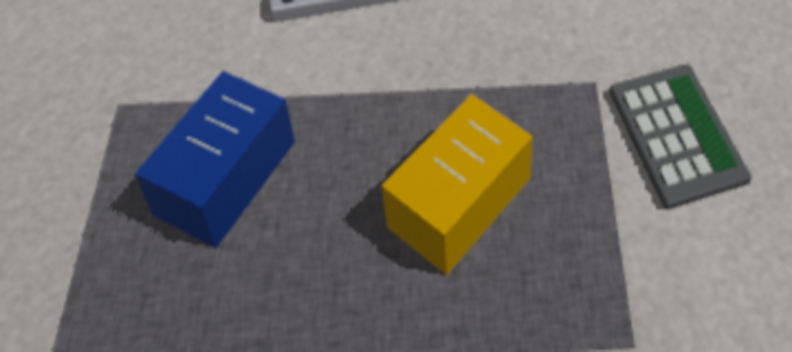

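Board is flat and held by both jaws. Measuring the peg tops and cup top-face corners now.

```bash
python3 - <<'E'
from h import *
s=Cam("side"); c=Cam("scene")
S2=lambda x,y:(150+(x+.5)/3.3-.5,160+(y+.5)/3.3-.5)
pairs={"lowx_hiy":((253,242),(653,155)),"hix_hiy":((459,215),(546,245)),"lowx_lowy":((267,342),(550,115)),"hix_lowy":((488,307),(441,198))}
P={}
for k,(a,b) in pairs.items():
    p=tri(s,S2(*a),c,C(*b)); P[k]=p[0]; print(k,np.round(p[0],4),round(p[1],4), "planes .13:",np.round(s.plane(S2(*a),.13)[:2],4),np.round(c.plane(C(*b),.13)[:2],4))
ctr=np.mean(list(P.values()),0); print("ctr",ctr,"rel HO:",(ctr-HO)@HX,(ctr-HO)@HY)
t,th,r=fit2(np.array([(-45,-65),(-45,65),(45,-65),(45,65)])/1e3,list(P.values()));print(t,th,r*1000)
# cups: side crop offset (80,320) k2.2; top face z=.06
S3=lambda x,y:(80+(x+.5)/2.2-.5,320+(y+.5)/2.2-.5)
for n,q in {"blue":[(223,71),(286,99),(209,206),(138,175)],"yellow":[(473,95),(532,136),(444,234),(383,186)]}.items():
    w=np.array([s.plane(S3(*p),.058) for p in q]); print(n,np.round(w[:,:2],4),"c",w.mean(0)[:2],"len",np.linalg.norm(w[0]-w[3]),np.linalg.norm(w[0]-w[1]))
    ax=(w[0]+w[1]-w[2]-w[3]); print("  axis yaw",np.arctan2(ax[1],ax[0]))
E
```

```text
lowx_hiy [0.4365 0.0111 0.1294] 0.0024 planes .13: [0.4356 0.0116] [0.4388 0.0119]
hix_hiy [0.5632 0.0334 0.1287] 0.0018 planes .13: [0.5624 0.0326] [0.5655 0.0346]
lowx_lowy [ 0.4516 -0.0781  0.1282] 0.0033 planes .13: [ 0.4504 -0.0786] [ 0.4557 -0.0758]
hix_lowy [ 0.5786 -0.054   0.1285] 0.0027 planes .13: [ 0.5774 -0.0547] [ 0.5815 -0.0524]
ctr [ 0.50747224 -0.02191628  0.12871211] rel HO: 0.00098259336986393 0.0003115963599454928
[ 0.50747224 -0.02191628] -1.393429661424556 [[ 0.95788465  0.22097759]
 [-0.29887516 -0.46540367]
 [ 0.11968761 -0.45372739]
 [-0.7786971   0.69815347]]
blue [[ 0.3681 -0.223 ]
 [ 0.4203 -0.2519]
 [ 0.3754 -0.3384]
 [ 0.3207 -0.311 ]] c [ 0.37111479 -0.28108683] len 0.09999007594025068 0.05963805588036928
  axis yaw 1.0840394159084794
yellow [[ 0.5645 -0.2563]
 [ 0.6077 -0.2952]
 [ 0.5407 -0.369 ]
 [ 0.4973 -0.33  ]] c [ 0.55254404 -0.31259979] len 0.09973513324922409 0.05804166799234587
  axis yaw 0.8322373745559128
```

```bash
python3 - <<'E'
from h import *
c=Cam("scene"); c.save("full16.png")
for n,p in {"t2 right":(298,97),"t2 near":(241,124),"t2 left":(178,97),"t1 near":(140,165),"t1 right":(210,128),"t1 left":(87,122)}.items():
    print(n,np.round(c.plane(p,.1),3))
for n,p in {"t2 rightbase":(299,125),"t2 nearbase":(247,156),"t1 nearbase":(146,200),"t1 r base":(217,160)}.items(): print(n,np.round(c.plane(p,0),3))
Zm=np.array([.3711,-.2811,.03]);yaw=1.084
m=np.array([np.cos(yaw),np.sin(yaw),0]);b=.8;d=m*np.sin(b)-Z*np.cos(b)
# tool x horizontal perpendicular to m
for sg in(1,-1):
  Rm=frame(d,sg*np.cross(Z,m)); G=Zm-m*.015+Z*.004
  go(G+d*.024-d*.12,Rm)
E
```

```text
t2 right [ 0.1   -0.591  0.1  ]
t2 near [ 0.375 -0.552  0.1  ]
t2 left [ 0.41  -0.893  0.1  ]
t1 near [ 0.727 -0.534  0.1  ]
t1 right [ 0.463 -0.597  0.1  ]
t1 left [ 0.729 -0.914  0.1  ]
t2 rightbase [ 0.11  -0.579  0.   ]
t2 nearbase [ 0.385 -0.524  0.   ]
t1 nearbase [ 0.745 -0.518  0.   ]
t1 r base [ 0.472 -0.571  0.   ]
t 24.17 pos [0.6608 0.0039 0.2962] q [-0.11  0.11  1.45  0.    1.59 -0.27] F [ 0.5  0.2 -0.8] op 0.0511
 turn units [ -3.34   9.83 -23.24] shift(now axes) [-15.3   12.04   7.83] shift(after turn) [  4.91 -18.74  -8.08]
t 24.17 pos [0.6608 0.0039 0.2962] q [-0.11  0.11  1.45  0.    1.59 -0.27] F [ 0.5  0.2 -0.8] op 0.0511
 turn units [7.71 2.62 6.14] shift(now axes) [-15.3   12.04   7.83] shift(after turn) [-4.91 18.74 -8.08]
```

View pics/full16.png

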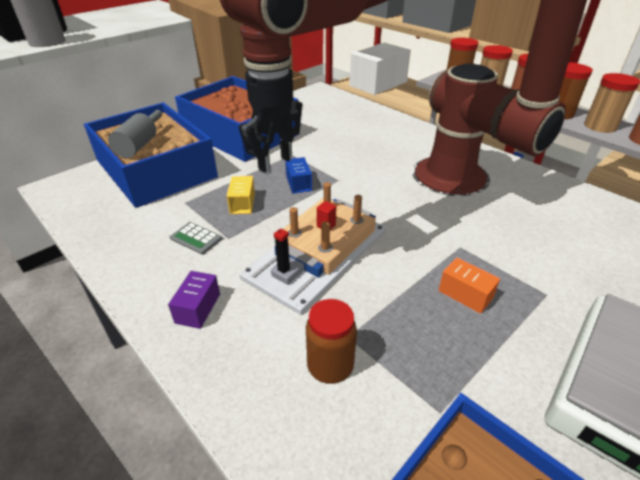

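Call:
step_arm(
  increments="-0.85 0.67 0 0 0 0;-0.85 0.67 0 0 0 0;-0.85 0.67 0 0 0 0;-0.85 0.67 0 0 0 0;-0.85 0.67 0 0 0 0;-0.85 0.67 0 0 0 0;-0.85 0.67 0 0 0 0;-0.85 0.67 0 0 0 0;-0.85 0.67 0 0 0 0;-0.85 0.67 0 0 0 0;-0.85 0.67 0 0 0 0;-0.85 0.67 0 0 0 0",
  fingers=1,
)

```text
t: 25.17
tool_pos: [0.4411, -0.2364, 0.2959]
tool_rot: [-3.129, -0.256, 0.002]
contact_force: [-0.6, 0.8, -0.3]
opening: 0.0853
```

Call:
step_arm(
  increments="-0.85 0.67 0 0 0 0;-0.85 0.67 0 0 0 0;-0.85 0.67 0 0 0 0;-0.85 0.67 0 0 0 0;-0.85 0.67 0 0 0 0;-0.85 0.67 0 0 0 0;0 0 0 0 0 0",
)

```text
t: 25.75
tool_pos: [0.3303, -0.3579, 0.2958]
tool_rot: [-3.13, -0.249, 0.004]
contact_force: [0.1, 0.2, 0.2]
opening: 0.0852
```

Call:
step_arm(
  increments="0 0 0 0.64 0.22 0.51;0 0 0 0.64 0.22 0.51;0 0 0 0.64 0.22 0.51;0 0 0 0.64 0.22 0.51;0 0 0 0.64 0.22 0.51;0 0 0 0.64 0.22 0.51;0 0 0 0.64 0.22 0.51;0 0 0 0.64 0.22 0.51;0 0 0 0.64 0.22 0.51;0 0 0 0.64 0.22 0.51;0 0 0 0.64 0.22 0.51;0 0 0 0.64 0.22 0.51",
)

```text
t: 26.75
tool_pos: [0.3335, -0.3553, 0.2967]
tool_rot: [-2.281, 0.567, -0.245]
contact_force: [0.9, -0.2, -0.1]
opening: 0.0853
```

```bash
cat >> h.py <<'E'
def cupgo(P,yaw,b,back,sg=-1,along=-.015,up=.004):
  m=np.array([np.cos(yaw),np.sin(yaw),0]);d=m*np.sin(b)-Z*np.cos(b)
  Rm=frame(d,sg*np.cross(Z,m)); G=np.array(P)+m*along+Z*up
  go(G+d*.024-d*back,Rm)
E
python3 - <<'E'
from h import *
cupgo([.3711,-.2811,.03],1.084,.8,.12)
s=Cam("side"); s.save("a17.png",(80,270,300,200),2.6)
w=Cam("wrist"); w.save("w17.png",pts=[w.proj([.3711,-.2811,.03])])
E
```

```text
t 26.75 pos [ 0.3335 -0.3553  0.2967] q [-1.28 -0.03  1.73  0.59  2.   -0.7 ] F [ 0.9 -0.2 -0.1] op 0.0853
 turn units [-0.04 -0.03  0.01] shift(now axes) [-0.08  5.66  5.41] shift(after turn) [-0.06  5.64  5.44]
```

View pics/w17.png

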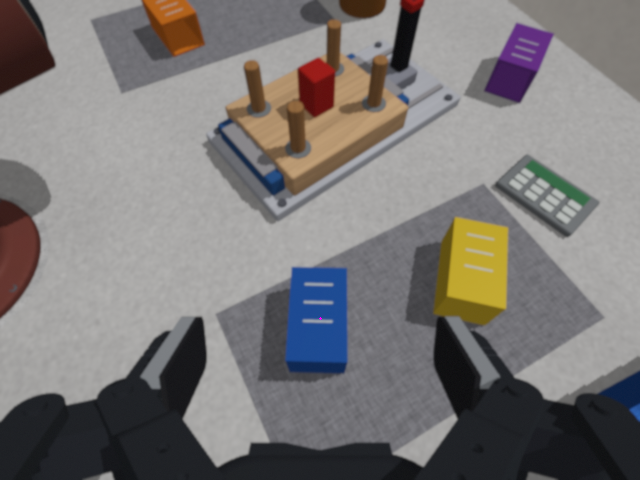

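View pics/a17.png

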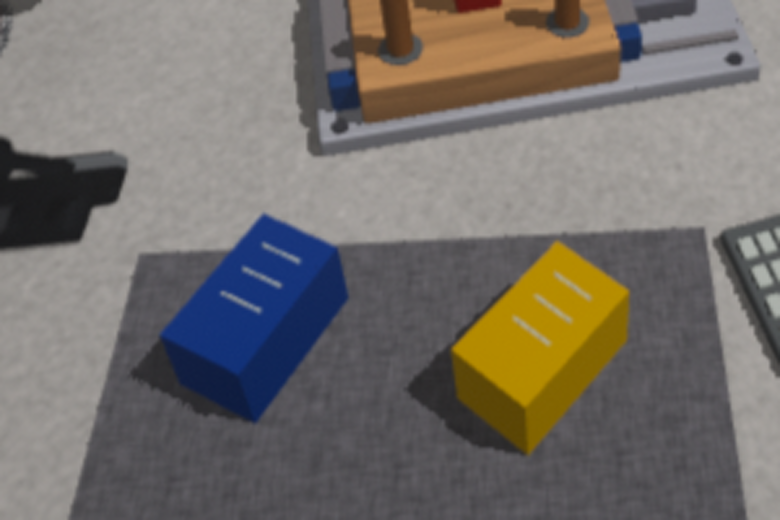

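Wrist view: the blue cup is centred at (319,320) and square to the fingers. Approaching.

Call:
step_arm(
  increments="0 0.7 0.68 0 0 0;0 0.7 0.68 0 0 0;0 0.7 0.68 0 0 0;0 0.7 0.68 0 0 0;0 0.7 0.68 0 0 0;0 0.7 0.68 0 0 0;0 0.7 0.68 0 0 0;0 0.7 0.68 0 0 0;0 0 0 0 0 0;0 0 0.8 0 0 0;0 0 0.8 0 0 0;0 0 0 0 0 0",
)

```text
t: 27.85
tool_pos: [0.3478, -0.3281, 0.0734]
tool_rot: [-2.285, 0.561, -0.241]
contact_force: [0.5, -0.1, -0.3]
opening: 0.0856
```

```bash

python3 - <<'E'
from h import *
cupgo([.3711,-.2811,.03],1.084,.8,.0)
w=Cam("wrist"); w.save("w18.png",pts=[w.proj([.3711,-.2811,.03])])
E
```

```text
t 27.85 pos [ 0.3478 -0.3281  0.0734] q [-1.24  0.19  1.9   0.55  1.65 -0.89] F [ 0.5 -0.1 -0.3] op 0.0856
 turn units [-0.02  0.01  0.05] shift(now axes) [-0.05  0.09  3.13] shift(after turn) [-0.06  0.09  3.13]
```

View pics/w18.png

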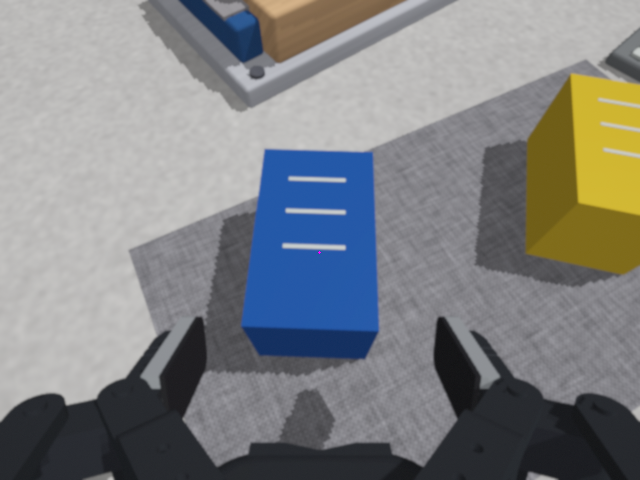

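Call:
step_arm(
  increments="-0.1 0.09 0.6 0 0 0.05;0 0 0.6 0 0 0.05;0 0 0.6 0 0 0;0 0 0.6 0 0 0;0 0 0.6 0 0 0;0 0 0.1 0 0 0;0 0 0 0 0 0",
)

```text
t: 28.48
tool_pos: [0.3708, -0.2807, 0.0178]
tool_rot: [-2.282, 0.575, -0.238]
contact_force: [0.3, -0.4, 0.7]
opening: 0.0855
```

Call:
step_arm(
  increments="0 0 0 0 0 0;0 0 0 0 0 0;0 0 0 0 0 0;0 0 0 0 0 0;0 0 0 0 0 0;0 0 0 0 0 0",
  fingers=-1,
  newtons=40,
)

```text
t: 28.98
tool_pos: [0.3712, -0.2837, 0.0196]
tool_rot: [-2.285, 0.576, -0.243]
contact_force: [-0.9, -1.8, 2.6]
opening: 0.0596
```

```bash

python3 - <<'E'
from h import *
# lift target then final PA
go(ctrl.get_obs()["tool_pos"]+np.array([0,0,.2]))
s=Cam("side"); s.save("a19.png",(80,270,300,200),2.6)
E
```

```text
t 28.98 pos [ 0.3712 -0.2837  0.0196] q [-1.17  0.23  1.98  0.59  1.52 -0.89] F [-0.9 -1.8  2.6] op 0.0596
 turn units [0. 0. 0.] shift(now axes) [ 0.   -5.73 -5.59] shift(after turn) [ 0.   -5.73 -5.59]
```

View pics/a19.png

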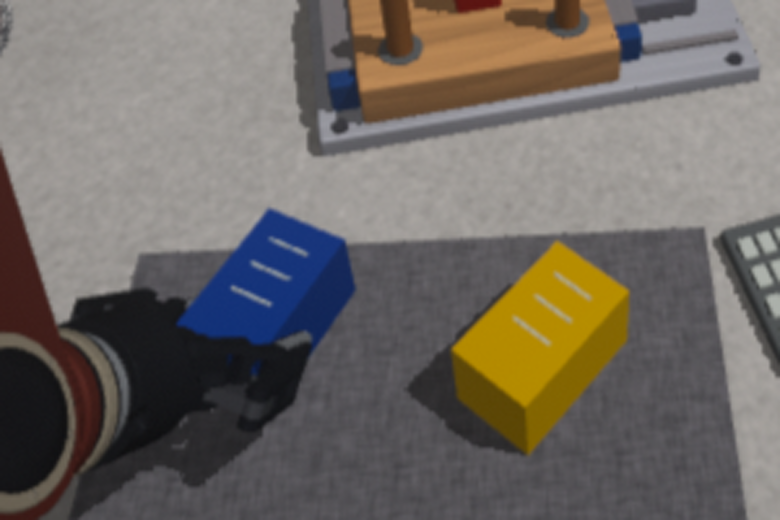

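```bash
cat >> h.py <<'E'
TB=-1.3934; BX=np.array([np.cos(TB),np.sin(TB),0]); BY=np.array([-np.sin(TB),np.cos(TB),0])
PEG={"A":[.4365,.0111],"B":[.5632,.0334],"C":[.4516,-.0781],"D":[.5786,-.0540]}
def grasped(C0,name):
    o=ctrl.get_obs(); M=R.from_rotvec(o["tool_rot"]).as_matrix()
    c=M.T@(np.array(C0)-o["tool_pos"]); 
    # mouth dir: horizontal & perpendicular to tool x
    x=M[:,0]; m=np.cross(x,Z); m/=np.linalg.norm(m); m*= np.sign(m@M[:,2]); mt=M.T@m
    print("cup in tool",np.round(c,4),"mouth in tool",np.round(mt,3)); c[0]=0
    json.dump({"c":list(c),"m":list(mt)},open("g_%s.json"%name,"w"))
def finalgo(name,peg,zc,xdir):
    g=json.load(open("g_%s.json"%name)); c=np.array(g["c"]); mt=np.array(g["m"])
    # build R: R mt=-Z, R ex = xdir
    ex=np.array([1,0,0.]); ex=ex-mt*(ex@mt); ex/=np.linalg.norm(ex)
    A=np.stack([ex,mt,np.cross(ex,mt)],1); xd=np.array(xdir,float);xd/=np.linalg.norm(xd)
    B=np.stack([xd,-Z,np.cross(xd,-Z)],1); Rm=B@A.T
    go(np.array([*PEG[peg],zc])-Rm@c,Rm); print("  final tool z",Rm[:,2])
E
python3 - <<'E'
from h import *
grasped([.3711,-.2811,.03],"blue")
finalgo("blue","A",.25,BY)
E
```

```text
cup in tool [-0.0014 -0.009  -0.0057] mouth in tool [-0.    -0.698  0.716]
t 29.03 pos [ 0.3713 -0.2837  0.0196] q [-1.17  0.23  1.98  0.59  1.52 -0.89] F [-1.1 -2.7  3.6] op 0.0597
 turn units [-15.06  -0.1   -7.43] shift(now axes) [ -3.03 -14.55   1.59] shift(after turn) [  4.65  -1.19 -14.15]
  final tool z [ 0.12319343 -0.68715307 -0.71599165]
```

Call:
step_arm(
  increments="0 -0.3 -0.3 0 0 0;0 -0.6 -0.6 0 0 0;0 -0.6 -0.6 0 0 0;0 -0.6 -0.6 0 0 0;0 -0.6 -0.6 0 0 0;0 -0.6 -0.6 0 0 0;0 -0.6 -0.6 0 0 0;0 -0.6 -0.6 0 0 0;0 -0.6 -0.6 0 0 0;0 -0.6 -0.6 0 0 0;0 -0.4 -0.4 0 0 0;0 0 0 0 0 0",
)

```text
t: 30.03
tool_pos: [0.3704, -0.2863, 0.2378]
tool_rot: [-2.288, 0.574, -0.246]
contact_force: [0.2, 0.7, -0.7]
opening: 0.0597
```

```bash
python3 - <<'E'
from h import *
finalgo("blue","A",.25,BY)
E
```

```text
t 30.03 pos [ 0.3704 -0.2863  0.2378] q [-1.17 -0.1   1.89  0.62  1.85 -0.66] F [ 0.2  0.7 -0.7] op 0.0597
 turn units [-15.03  -0.12  -7.41] shift(now axes) [-3.04 -8.4   7.74] shift(after turn) [ 4.7  -7.35 -7.97]
  final tool z [ 0.12319343 -0.68715307 -0.71599165]
```

Call:
step_arm(
  increments="-0.25 -0.7 0.65 0 0 0;-0.25 -0.7 0.65 0 0 0;-0.25 -0.7 0.65 0 0 0;-0.25 -0.7 0.65 0 0 0;-0.25 -0.7 0.65 0 0 0;-0.25 -0.7 0.65 0 0 0;-0.25 -0.7 0.65 0 0 0;-0.25 -0.7 0.65 0 0 0;-0.25 -0.7 0.65 0 0 0;-0.25 -0.7 0.65 0 0 0;-0.25 -0.7 0.65 0 0 0;-0.25 -0.7 0.6 0 0 0",
)

```text
t: 31.03
tool_pos: [0.4382, 0.0031, 0.2482]
tool_rot: [-2.283, 0.577, -0.238]
contact_force: [1.0, -0.5, -1.3]
opening: 0.0596
```

Call:
step_arm(
  increments="0 0 0 -0.63 0 -0.31;0 0 0 -0.63 0 -0.31;0 0 0 -0.63 0 -0.31;0 0 0 -0.63 0 -0.31;0 0 0 -0.63 0 -0.31;0 0 0 -0.63 0 -0.31;0 0 0 -0.63 0 -0.31;0 0 0 -0.63 0 -0.31;0 0 0 -0.63 0 -0.31;0 0 0 -0.63 0 -0.31;0 0 0 -0.63 0 -0.31;0 0 0 -0.63 0 -0.31",
)

```text
t: 32.03
tool_pos: [0.4382, 0.0016, 0.2485]
tool_rot: [3.12, -0.245, 0.221]
contact_force: [0.1, -0.5, -2.0]
opening: 0.0593
```

```bash
python3 - <<'E'
from h import *
finalgo("blue","A",.25,BY)
E
```

```text
t 32.03 pos [0.4382 0.0016 0.2485] q [-0.17 -0.54  2.08  0.01  1.46 -0.02] F [ 0.1 -0.5 -2. ] op 0.0593
 turn units [-7.48 -0.05 -3.7 ] shift(now axes) [ 0.03  0.03 -0.15] shift(after turn) [ 0.    0.12 -0.09]
  final tool z [ 0.12319343 -0.68715307 -0.71599165]
```

Call:
step_arm(
  increments="0 0 0 -0.63 0 -0.31;0 0 0 -0.63 0 -0.31;0 0 0 -0.63 0 -0.31;0 0 0 -0.63 0 -0.31;0 0 0 -0.63 0 -0.31;0 0 0 -0.63 0 -0.31;0 0 0 -0.63 0 -0.31",
)

```text
t: 32.62
tool_pos: [0.4381, 0.0016, 0.2484]
tool_rot: [2.68, 0.044, 0.14]
contact_force: [0.1, 0.2, -0.5]
opening: 0.0597
```

```bash
python3 - <<'E'
from h import *
finalgo("blue","A",.25,BY)
E
```

```text
t 32.62 pos [0.4381 0.0016 0.2484] q [ 0.12 -0.45  2.07 -0.47  1.48  0.12] F [ 0.1  0.2 -0.5] op 0.0597
 turn units [-3.06 -0.04 -1.54] shift(now axes) [ 0.02  0.09 -0.12] shift(after turn) [ 0.    0.13 -0.09]
  final tool z [ 0.12319343 -0.68715307 -0.71599165]
```

Safe on q4 (-0.47, limit -1.02). Continuing to the final orientation.

Call:
step_arm(
  increments="0 0 0 -0.62 0 -0.31;0 0 0 -0.62 0 -0.31;0 0 0 -0.62 0 -0.31;0 0 0 -0.62 0 -0.31;0 0 0 -0.58 -0.04 -0.3;0 0 0 0 0 0",
)

```text
t: 33.12
tool_pos: [0.4373, 0.0022, 0.2462]
tool_rot: [2.363, 0.213, 0.081]
contact_force: [-0.5, 0.3, -1.2]
opening: 0.0596
```

```bash
python3 - <<'E'
from h import *
finalgo("blue","A",.20,BY)
s=Cam("side"); s.save("a20.png",(150,100,270,200),2.9)
c=Cam("scene"); c.save("b20.png",(200,70,270,200),2.9)
E
```

```text
t 33.12 pos [0.4373 0.0022 0.2462] q [ 0.28 -0.35  2.08 -0.77  1.53  0.18] F [-0.5  0.3 -1.2] op 0.0596
 turn units [-0.02  0.02  0.03] shift(now axes) [ 0.04 -1.18  1.31] shift(after turn) [ 0.03 -1.19  1.3 ]
  final tool z [ 0.12319343 -0.68715307 -0.71599165]
```

View pics/a20.png

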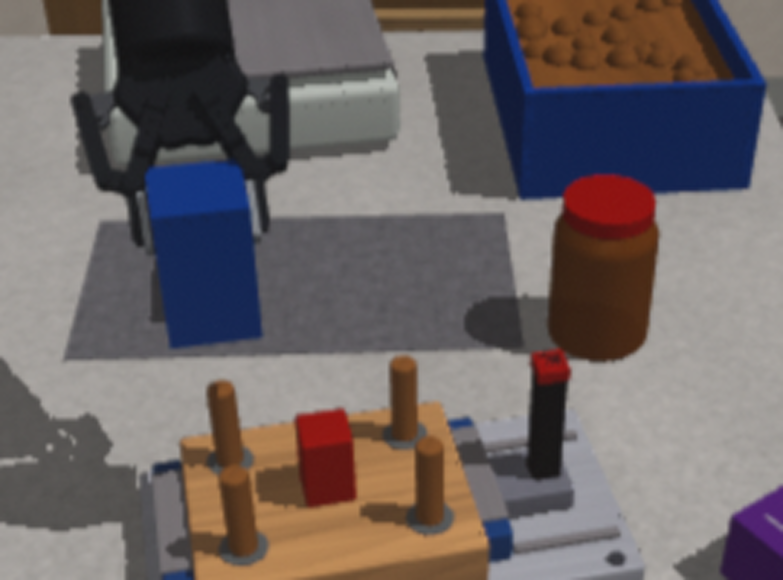

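View pics/b20.png

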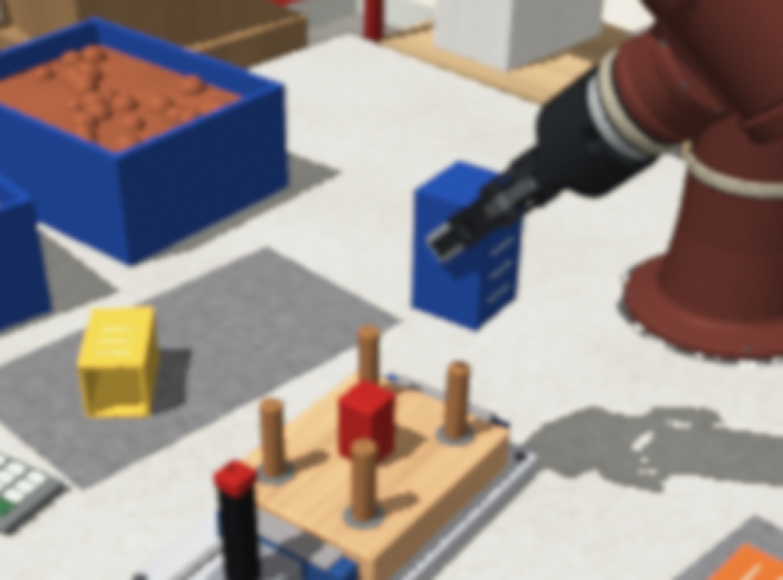

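Call:
step_arm(
  increments="0 -0.4 0.43 0 0 0.03;0 -0.4 0.44 0 0 0;0 -0.4 0.44 0 0 0;0 -0.2 0.2 0 0 0;0 0 0 0 0 0;0 0 0 0 0 0",
)

```text
t: 33.72
tool_pos: [0.4389, -0.0, 0.1977]
tool_rot: [2.364, 0.203, 0.088]
contact_force: [0.5, -0.2, -1.0]
opening: 0.0594
```

```bash
python3 - <<'E'
from h import *
finalgo("blue","A",.112,BY)
s=Cam("side"); s.save("a21.png",(150,100,270,200),2.9)
c=Cam("scene"); c.save("b21.png",(200,70,270,200),2.9)
E
```

```text
t 33.72 pos [ 0.4389 -0.      0.1977] q [ 0.28 -0.29  2.12 -0.77  1.45  0.26] F [ 0.5 -0.2 -1. ] op 0.0594
 turn units [-0.02  0.01 -0.06] shift(now axes) [-0.03 -2.35  2.37] shift(after turn) [-0.02 -2.36  2.36]
  final tool z [ 0.12319343 -0.68715307 -0.71599165]
```

View pics/a21.png

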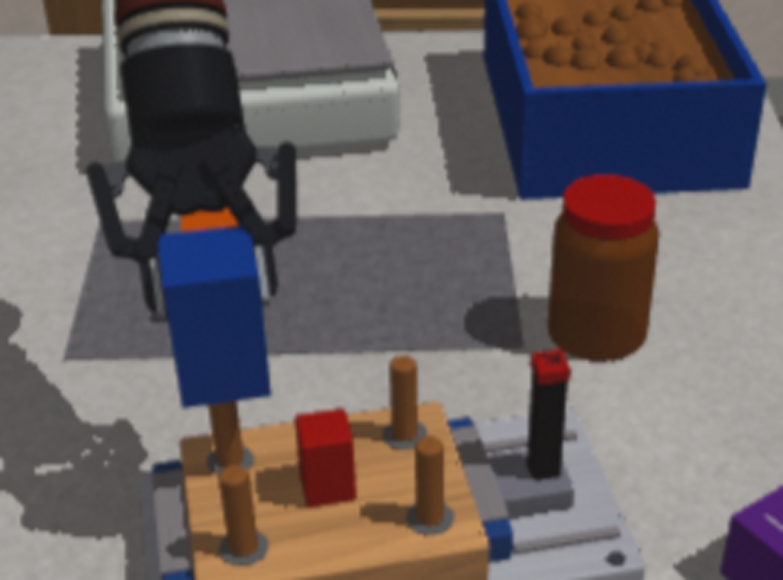

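View pics/b21.png

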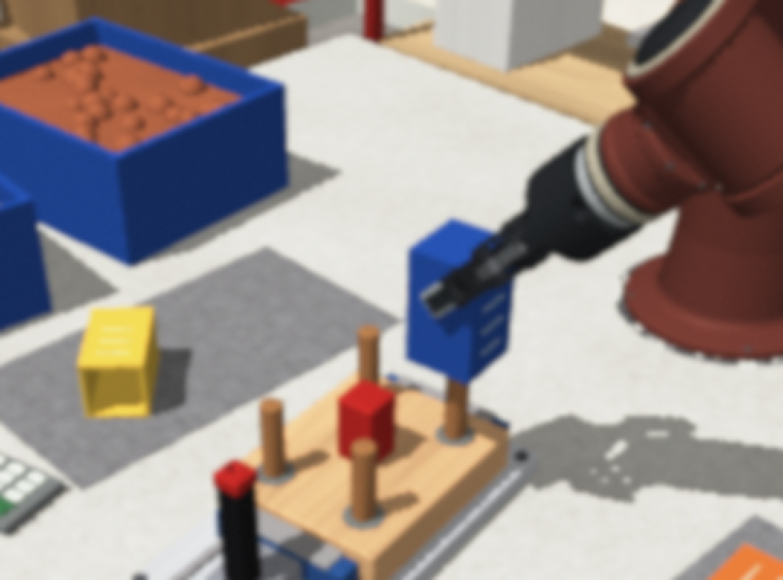

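Cup held over peg A: the peg shaft appears centred below it in both views. Lowering.

Call:
step_arm(
  increments="0 -0.28 0.28 0 0 0;0 -0.28 0.28 0 0 0;0 -0.28 0.28 0 0 0;0 -0.28 0.28 0 0 0;0 -0.28 0.28 0 0 0;0 -0.28 0.28 0 0 0;0 -0.28 0.28 0 0 0;0 -0.28 0.28 0 0 0;0 -0.08 0.08 0 0 0;0 0 0 0 0 0",
)

```text
t: 34.65
tool_pos: [0.4396, 0.0017, 0.1162]
tool_rot: [2.364, 0.203, 0.089]
contact_force: [0.1, 0.2, 0.4]
opening: 0.0597
```

```bash
python3 - <<'E'
from h import *
finalgo("blue","A",.110,BY)
s=Cam("side"); s.save("a22.png",(150,100,270,200),2.9)
c=Cam("scene"); c.save("b22.png",(200,70,270,200),2.9)
E
```

```text
t 34.65 pos [0.4396 0.0017 0.1162] q [ 0.28 -0.17  2.17 -0.79  1.33  0.38] F [0.1 0.2 0.4] op 0.0597
 turn units [-0.02 -0.   -0.07] shift(now axes) [-0.05 -0.1   0.13] shift(after turn) [-0.05 -0.1   0.13]
  final tool z [ 0.12319343 -0.68715307 -0.71599165]
```

View pics/a22.png

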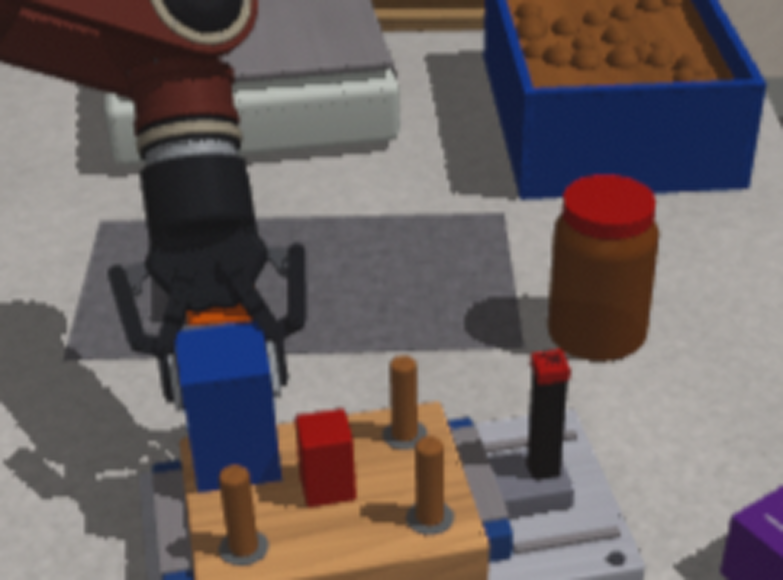

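View pics/b22.png

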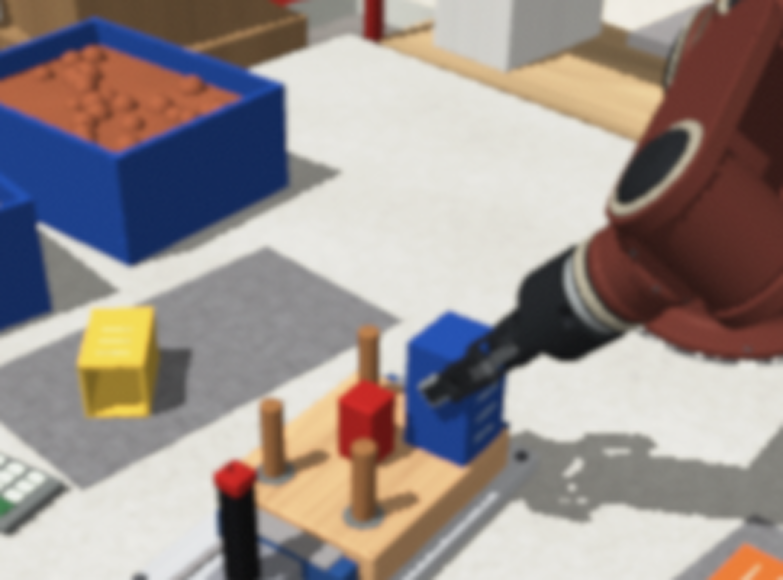

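Call:
step_arm(
  increments="0 -0.06 0.06 0 0 0;0 0 0 0 0 0;0 -0.06 0.06 0 0 0;0 0 0 0 0 0;0 0 0 0 0 0",
)

```text
t: 35.17
tool_pos: [0.4404, 0.0013, 0.1162]
tool_rot: [2.36, 0.199, 0.09]
contact_force: [-8.4, 3.2, 17.5]
opening: 0.0597
```

Call:
step_arm(
  increments="0 -0.06 0.06 0 0 0;0 0 0 0 0 0;0 0 0 0 0 0",
)

```text
t: 35.42
tool_pos: [0.4406, 0.0011, 0.1162]
tool_rot: [2.358, 0.197, 0.09]
contact_force: [-14.1, 5.7, 27.3]
opening: 0.0597
```

Call:
step_arm(
  increments="0 0.1 -0.1 0 0 0;0 0.06 -0.06 0 0 0;0 0 0 0 0 0",
)

```text
t: 35.67
tool_pos: [0.44, 0.0018, 0.1162]
tool_rot: [2.365, 0.202, 0.092]
contact_force: [1.4, 4.1, 7.6]
opening: 0.0595
```

Call:
step_arm(
  increments="0 0 0 0 0 0;0 0 0 0 0 0;0 0 0 0 0 0;0 0 0 0 0 0;0 0 -0.4 0 0 0;0 0 -0.8 0 0 0;0 0 -0.8 0 0 0;0 0 -0.8 0 0 0;0 0 -0.8 0 0 0;0 0 -0.8 0 0 0;0 0 -0.8 0 0 0;0 0 0 0 0 0",
  fingers=0.65,
)

```text
t: 36.67
tool_pos: [0.425, 0.0933, 0.2128]
tool_rot: [2.366, 0.203, 0.098]
contact_force: [0.3, 0.2, 1.0]
opening: 0.0705
```

```bash
python3 - <<'E'
from h import *
cupgo([.5525,-.3126,.03],.832,.8,.12)
s=Cam("side"); s.save("a23.png")
c=Cam("scene"); c.save("b23.png",(160,70,320,240),2.4)
E
```

```text
t 36.67 pos [0.425  0.0933 0.2128] q [ 0.48 -0.22  2.03 -0.73  1.59  0.39] F [0.3 0.2 1. ] op 0.0705
 turn units [14.43  0.04 10.08] shift(now axes) [-0.52 10.49 16.37] shift(after turn) [14.7  11.52 -5.43]
```

View pics/a23.png

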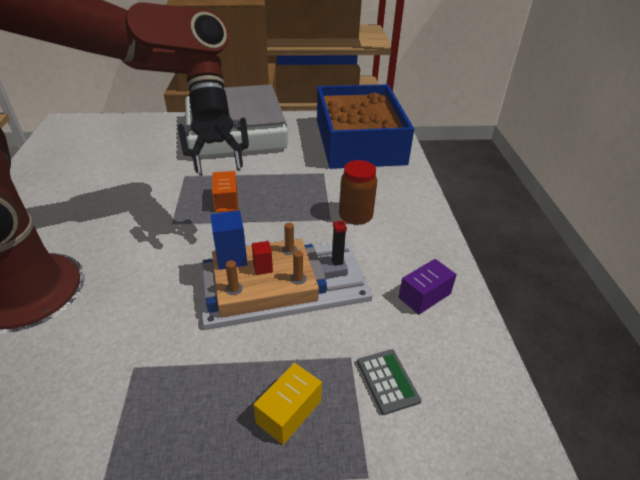

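View pics/b23.png

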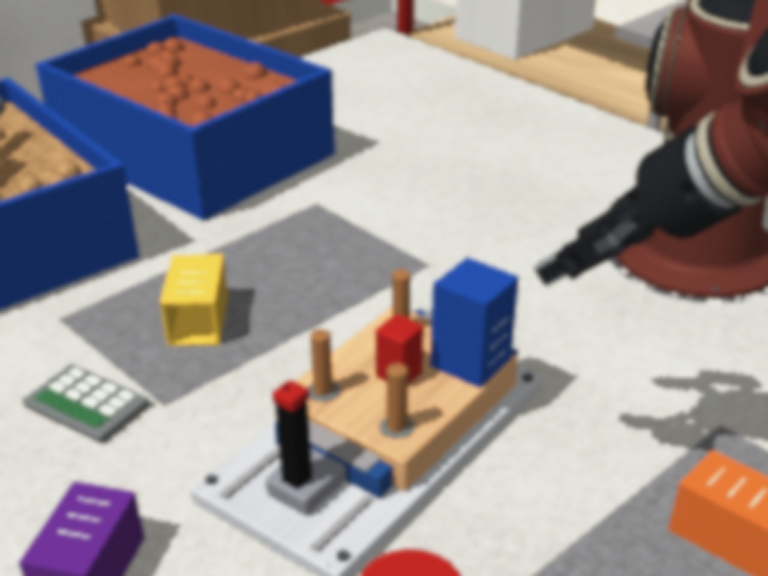

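Blue stands upside down on peg A (scene crop around (475,320)). Orange is next since it's nearest; zooming in on it.

```bash
python3 - <<'E'
from h import *
s=Cam("side"); s.save("a24.png",(190,160,80,60),10)
c=Cam("scene"); c.save("b24.png",(420,240,100,75),8)
E
```

```text
(no output)
```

View pics/a24.png

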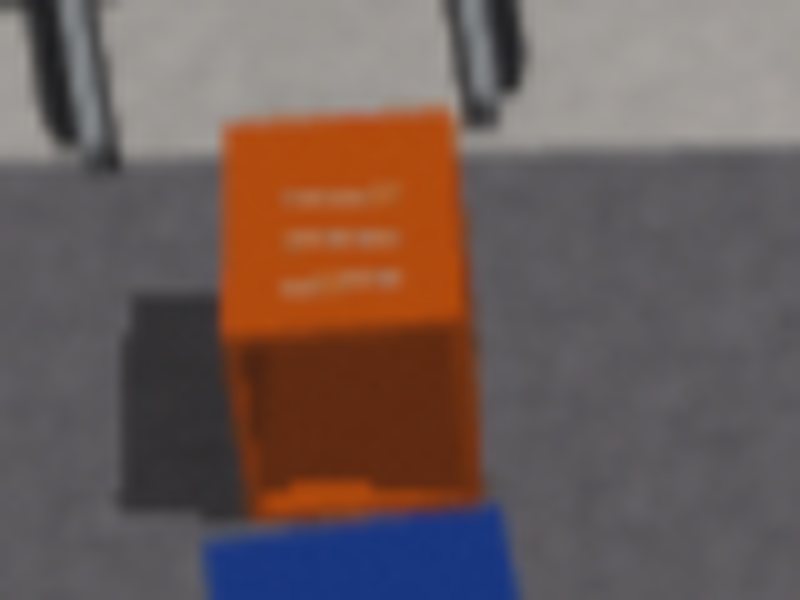

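View pics/b24.png

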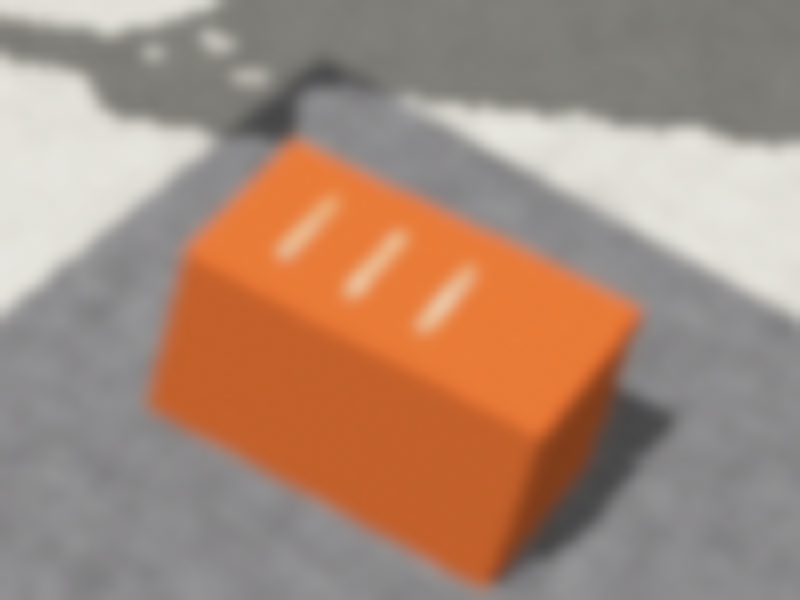

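```bash
python3 - <<'E'
from h import *
s=Cam("side"); c=Cam("scene")
a=[(222,125),(455,108),(465,322),(222,337)]; b=[(297,135),(187,250),(540,440),(643,312)]
# side order: far-left, far-right, near-right, near-left ; scene: lowx-mouth, highx-mouth, highx-floor, lowx-floor
A=[s.plane((190+(x+.5)/10-.5,160+(y+.5)/10-.5),.058) for x,y in a]
B=[c.plane((420+(x+.5)/8-.5,240+(y+.5)/8-.5),.062) for x,y in b]
A=np.array(A);B=np.array(B);print(np.round(A,4),np.round(B,4))
print(A.mean(0),B.mean(0))
ax=A[2]+A[3]-A[0]-A[1]; print(np.arctan2(ax[1],ax[0])); ax=B[0]+B[1]-B[2]-B[3]; yaw=np.arctan2(ax[1],ax[0]);print(yaw)
C0=(A.mean(0)+B.mean(0))/2;C0[2]=.03
for sg in(1,-1): cupgo(C0,yaw,.8,.12,sg=sg)
E
```

```text
[[0.3631 0.357  0.058 ]
 [0.4245 0.3633 0.058 ]
 [0.4333 0.2621 0.058 ]
 [0.373  0.2579 0.058 ]] [[0.3756 0.2545 0.062 ]
 [0.4355 0.2602 0.062 ]
 [0.4288 0.3598 0.062 ]
 [0.3692 0.3542 0.062 ]]
[0.39848279 0.3100638  0.058     ] [0.40227492 0.30718626 0.062     ]
-1.477794762545257
-1.5056931277862102
t 36.97 pos [0.4228 0.09   0.208 ] q [ 0.47 -0.22  2.04 -0.73  1.59  0.39] F [-0.5  0.   0.4] op 0.0704
 turn units [-0.29 -0.78  0.73] shift(now axes) [  0.96 -11.67  -5.36] shift(after turn) [ -0.33 -11.53  -5.72]
t 36.97 pos [0.4228 0.09   0.208 ] q [ 0.47 -0.22  2.04 -0.73  1.59  0.39] F [-0.5  0.   0.4] op 0.0704
 turn units [  1.2   -0.45 -30.66] shift(now axes) [  0.96 -11.67  -5.36] shift(after turn) [ 0.33 11.53 -5.72]
```

Call:
step_arm(
  increments="0.1 -0.85 -0.5 0 0 0;0.1 -0.85 -0.4 0 0 0;0.1 -0.85 -0.4 0 0 0;0.1 -0.85 -0.4 0 0 0;0.1 -0.85 -0.4 0 0 0;0.1 -0.85 -0.4 0 0 0;0.1 -0.85 -0.4 0 0 0;0.1 -0.85 -0.4 0 0 0;0.1 -0.85 -0.4 0 0 0;0 -0.85 -0.4 0 0 0;0 -0.85 -0.4 0 0 0;0 -0.85 -0.4 0 0 0",
  fingers=1,
)

```text
t: 37.97
tool_pos: [0.3997, 0.3591, 0.1182]
tool_rot: [2.363, 0.202, 0.088]
contact_force: [0.1, 0.2, -0.3]
opening: 0.0854
```

Call:
step_arm(
  increments="0 -0.8 -0.3 0 0 0;0 -0.6 0 -0.1 -0.4 0.4;0 0 0 -0.1 -0.4 0.4;0 0 0 0 0 0;0 0 0 0 0 0",
)

```text
t: 38.38
tool_pos: [0.3951, 0.3882, 0.0997]
tool_rot: [2.35, 0.069, 0.034]
contact_force: [-0.1, -0.2, 0.1]
opening: 0.0854
```

```bash
python3 - <<'E'
from h import *
C0=[.4004,.3085,.03]
cupgo(C0,-1.495,.8,.07,sg=1)
w=Cam("wrist"); w.save("w25.png",pts=[w.proj(C0)])
E
```

```text
t 38.38 pos [0.3951 0.3882 0.0997] q [ 0.89  0.42  1.56 -0.52  1.77  0.89] F [-0.1 -0.2  0.1] op 0.0854
 turn units [-0.09  0.08 -0.14] shift(now axes) [-0.02 -0.06  1.85] shift(after turn) [-0.03 -0.08  1.85]
```

View pics/w25.png

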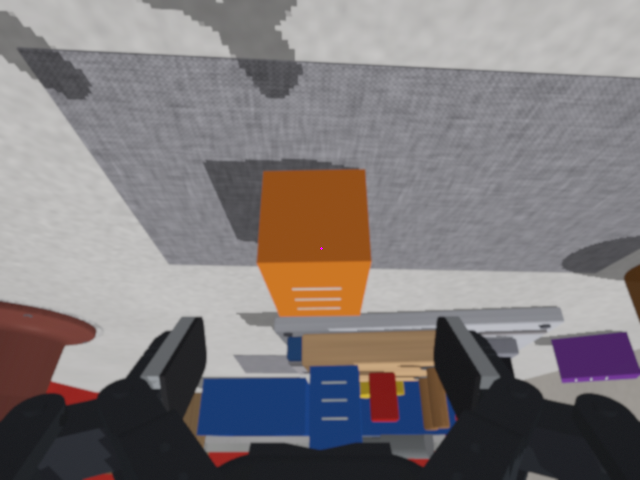

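Orange is centred (its floor face spans 260–370 px). The camera faces from below here, but clearances work out. Advancing.

Call:
step_arm(
  increments="0 -0.05 0.6 -0.09 0.08 -0.14;0 0 0.6 0 0 0;0 0 0.6 0 0 0;0 0 0.6 0 0 0;0 0 0 0 0 0",
)

```text
t: 38.85
tool_pos: [0.3961, 0.343, 0.0546]
tool_rot: [2.337, 0.088, 0.032]
contact_force: [-0.0, -0.5, -0.6]
opening: 0.0853
```

```bash
python3 - <<'E'
from h import *
C0=[.4004,.3085,.03]
cupgo(C0,-1.495,.8,.0,sg=1)
w=Cam("wrist"); w.save("w26.png",pts=[w.proj(C0)])
E
```

```text
t 38.85 pos [0.3961 0.343  0.0546] q [ 0.85  0.42  1.66 -0.54  1.68  0.89] F [-0.  -0.5 -0.6] op 0.0853
 turn units [0.03 0.05 0.02] shift(now axes) [ 0.07 -0.05  2.1 ] shift(after turn) [ 0.07 -0.04  2.1 ]
```

View pics/w26.png

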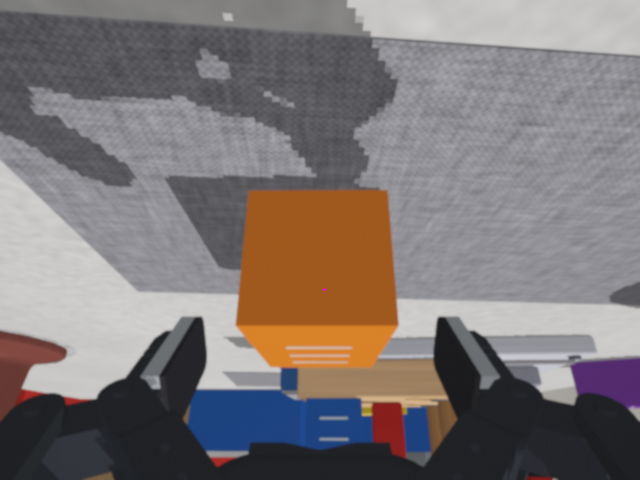

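Call:
step_arm(
  increments="0.03 0 0.5 0 0 0;0 0 0.5 0 0 0;0 0 0.5 0 0 0;0 0 0.5 0 0 0;0 0 0.1 0 0 0;0 0 0 0 0 0",
)

```text
t: 39.4
tool_pos: [0.4009, 0.3081, 0.02]
tool_rot: [2.34, 0.088, 0.035]
contact_force: [0.3, -0.7, 1.2]
opening: 0.085
```

Call:
step_arm(
  increments="0 0 0 0 0 0;0 0 0 0 0 0;0 0 0 0 0 0;0 0 0 0 0 0;0 0 0 0 0 0;0 0 0 0 0 0",
  fingers=-1,
  newtons=40,
)

```text
t: 39.9
tool_pos: [0.4019, 0.3103, 0.022]
tool_rot: [2.342, 0.088, 0.04]
contact_force: [-0.5, 1.6, 4.1]
opening: 0.0599
```

```bash
python3 - <<'E'
from h import *
grasped([.4004,.3085,.03],"orange")
go(ctrl.get_obs()["tool_pos"]+np.array([0,0,.2]))
finalgo("orange","D",.26,BY)
E
```

```text
cup in tool [-0.0016  0.0069 -0.0044] mouth in tool [-0.     0.698  0.716]
t 39.90 pos [0.4019 0.3103 0.022 ] q [ 0.81  0.42  1.72 -0.56  1.59  0.89] F [-0.5  1.6  4.1] op 0.0599
 turn units [0. 0. 0.] shift(now axes) [ 0.01  5.73 -5.59] shift(after turn) [ 0.01  5.73 -5.59]
t 39.90 pos [0.4019 0.3103 0.022 ] q [ 0.81  0.42  1.72 -0.56  1.59  0.89] F [-0.5  1.6  4.1] op 0.0599
 turn units [ 1.569e+01 -1.000e-02 -1.130e+00] shift(now axes) [ 5.93 17.15  3.87] shift(after turn) [  4.39   4.24 -17.53]
  final tool z [-0.12320804  0.68723457 -0.71591091]
```

Call:
step_arm(
  increments="0 0.3 -0.3 0 0 0;0 0.6 -0.6 0 0 0;0 0.6 -0.6 0 0 0;0 0.6 -0.6 0 0 0;0 0.6 -0.6 0 0 0;0 0.6 -0.6 0 0 0;0 0.6 -0.6 0 0 0;0 0.6 -0.6 0 0 0;0 0.6 -0.6 0 0 0;0 0.6 -0.6 0 0 0;0 0.6 -0.6 0 0 0;0 0 0 0 0 0",
)

```text
t: 40.9
tool_pos: [0.4024, 0.3136, 0.2488]
tool_rot: [2.346, 0.085, 0.046]
contact_force: [0.4, 0.0, 0.1]
opening: 0.0597
```

Call:
step_arm(
  increments="0.4 0.76 0.65 0 0 0;0.4 0.76 0.65 0 0 0;0.4 0.76 0.65 0 0 0;0.4 0.76 0.65 0 0 0;0.4 0.76 0.65 0 0 0;0.4 0.76 0.65 0 0 0;0.4 0.76 0.65 0 0 0;0.4 0.76 0.65 0 0 0;0.4 0.76 0.65 0 0 0;0.4 0.76 0.65 0 0 0;0.4 0.76 0.65 0 0 0;0.4 0.76 0.65 0 0 0",
)

```text
t: 41.9
tool_pos: [0.543, 0.0223, 0.2698]
tool_rot: [2.342, 0.089, 0.036]
contact_force: [0.6, 0.8, -0.9]
opening: 0.0595
```

```bash
python3 - <<'E'
from h import *
finalgo("orange","D",.26,BY)
E
```

```text
t 41.90 pos [0.543  0.0223 0.2698] q [ 0.27 -0.04  1.78 -0.78  1.59  0.26] F [ 0.6  0.8 -0.9] op 0.0595
 turn units [15.7   0.03 -1.13] shift(now axes) [1.16 1.74 2.26] shift(after turn) [ 0.86  2.33 -1.82]
  final tool z [-0.12320804  0.68723457 -0.71591091]
```

Call:
step_arm(
  increments="0.3 0.44 0.56 0 0 0;0.3 0.44 0.56 0 0 0;0.3 0.44 0.56 0 0 0;0.26 0.42 0.56 0 0 0;0 0 0 0.7 0 -0.05;0 0 0 0.7 0 -0.05;0 0 0 0.7 0 -0.05;0 0 0 0.7 0 -0.05;0 0 0 0.7 0 -0.05;0 0 0 0.7 0 -0.05;0 0 0 0.7 0 -0.05;0 0 0 0.7 0 -0.05",
)

```text
t: 42.9
tool_pos: [0.5769, -0.0442, 0.2623]
tool_rot: [2.902, 0.163, -0.01]
contact_force: [-0.9, -0.3, -1.8]
opening: 0.0597
```

Call:
step_arm(
  increments="0 0 0 0.7 0 -0.05;0 0 0 0.7 0 -0.05;0 0 0 0.7 0 -0.05;0 0 0 0.7 0 -0.05;0 0 0 0.7 0 -0.05;0 0 0 0.7 0 -0.05;0 0 0 0.7 0 -0.05;0 0 0 0.7 0 -0.05;0 0 0 0.7 0 -0.05;0 0 0 0.7 0 -0.05;0 0 0 0.7 0 -0.05;0 0 0 0.7 0 -0.05",
)

```text
t: 43.9
tool_pos: [0.5771, -0.0446, 0.2623]
tool_rot: [-2.529, -0.207, 0.078]
contact_force: [0.4, 0.3, -1.1]
opening: 0.0599
```

```bash
python3 - <<'E'
from h import *
finalgo("orange","D",.20,BY)
E
```

```text
t 43.90 pos [ 0.5771 -0.0446  0.2623] q [-0.44  0.1   1.6   0.5   1.8  -0.57] F [ 0.4  0.3 -1.1] op 0.0599
 turn units [ 1.67  0.   -0.15] shift(now axes) [0.02 1.43 1.96] shift(after turn) [-0.01  1.74  1.69]
  final tool z [-0.12320804  0.68723457 -0.71591091]
```

Call:
step_arm(
  increments="0 0 0 0.7 0 -0.05;0 0 0 0.7 0 -0.05;0 0 0 0.27 0 -0.05;0 0.44 0.42 0 0 0;0 0.44 0.42 0 0 0;0 0.44 0.42 0 0 0;0 0.42 0.42 0 0 0;0 0 0 0 0 0;0 0 0 0 0 0",
)

```text
t: 44.65
tool_pos: [0.5772, -0.0456, 0.2015]
tool_rot: [-2.362, -0.212, 0.087]
contact_force: [0.8, 0.5, -0.6]
opening: 0.0597
```

```bash
python3 - <<'E'
from h import *
finalgo("orange","D",.112,BY)
s=Cam("side"); s.save("a27.png",(150,100,270,200),2.9)
c=Cam("scene"); c.save("b27.png",(200,70,270,200),2.9)
E
```

```text
t 44.65 pos [ 0.5772 -0.0456  0.2015] q [-0.48  0.21  1.63  0.6   1.8  -0.67] F [ 0.8  0.5 -0.6] op 0.0597
 turn units [0.01 0.02 0.  ] shift(now axes) [0.   2.46 2.5 ] shift(after turn) [-0.    2.47  2.5 ]
  final tool z [-0.12320804  0.68723457 -0.71591091]
```

View pics/a27.png

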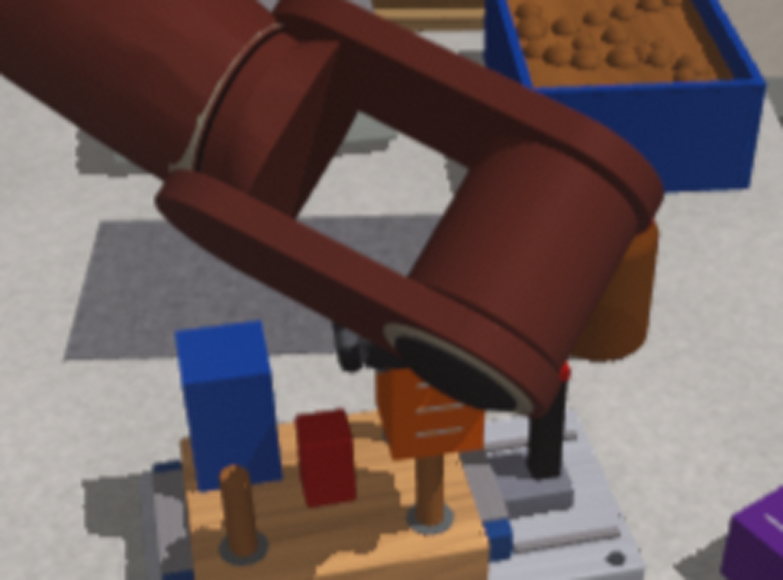

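View pics/b27.png

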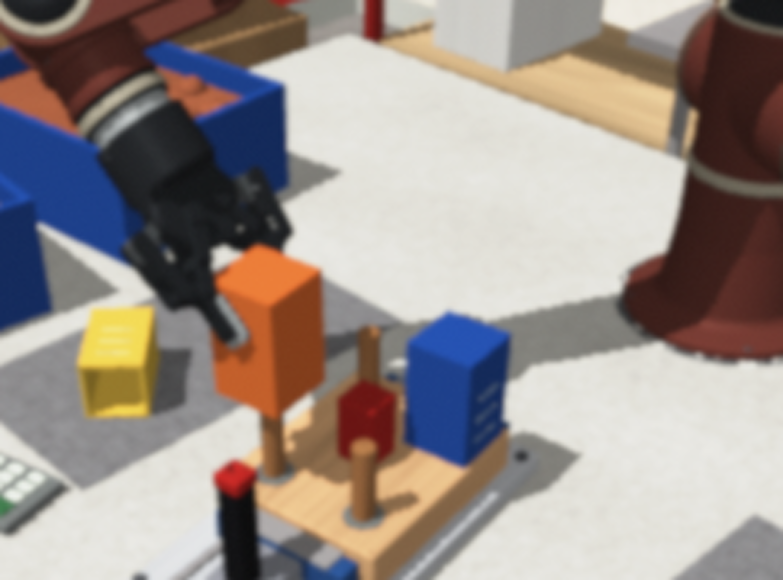

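Orange is centred over peg D in both views. Lowering.

Call:
step_arm(
  increments="0 0.29 0.29 0 0 0;0 0.29 0.29 0 0 0;0 0.29 0.29 0 0 0;0 0.29 0.29 0 0 0;0 0.29 0.29 0 0 0;0 0.29 0.29 0 0 0;0 0.29 0.29 0 0 0;0 0.29 0.29 0 0 0;0 0 0 0 0 0",
)

```text
t: 45.5
tool_pos: [0.5769, -0.0471, 0.1181]
tool_rot: [-2.362, -0.21, 0.089]
contact_force: [-0.3, 0.0, -1.9]
opening: 0.0599
```

Call:
step_arm(
  increments="0 0.08 0.08 0 0 0;0 0 0 0 0 0;0 0.08 0.08 0 0 0;0 0 0 0 0 0",
)

```text
t: 45.83
tool_pos: [0.579, -0.048, 0.1164]
tool_rot: [-2.365, -0.213, 0.082]
contact_force: [0.7, -0.6, 0.6]
opening: 0.0596
```

Call:
step_arm(
  increments="0 0.06 0.06 0 0 0;0 0 0 0 0 0;0 0 0 0 0 0",
)

```text
t: 46.08
tool_pos: [0.5791, -0.0482, 0.1161]
tool_rot: [-2.363, -0.215, 0.082]
contact_force: [-2.2, -2.4, 8.2]
opening: 0.0597
```

```bash
python3 - <<'E'
from h import *
finalgo("orange","D",.110,BY)
c=Cam("scene"); c.save("b28.png",(200,70,270,200),2.9)
E
```

```text
t 46.08 pos [ 0.5791 -0.0482  0.1161] q [-0.49  0.31  1.66  0.59  1.68 -0.76] F [-2.2 -2.4  8.2] op 0.0597
 turn units [ 0.03 -0.01  0.04] shift(now axes) [-0.06  0.06  0.19] shift(after turn) [-0.06  0.06  0.19]
  final tool z [-0.12320804  0.68723457 -0.71591091]
```

View pics/b28.png

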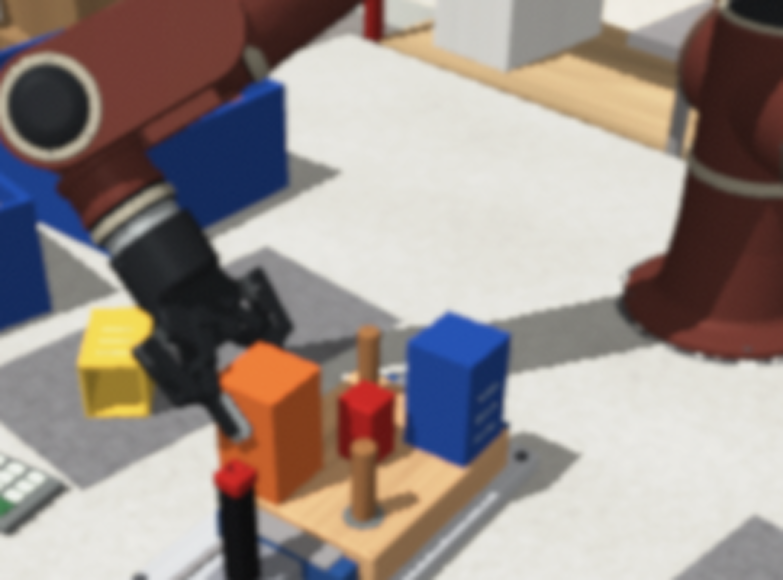

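Orange is seated on the board around peg D. Releasing and retreating.

Call:
step_arm(
  increments="0 0 0 0 0 0;0 0 0 0 0 0;0 0 0 0 0 0;0 0 0 0 0 0;0 0 -0.4 0 0 0;0 0 -0.8 0 0 0;0 0 -0.8 0 0 0;0 0 -0.8 0 0 0;0 0 -0.8 0 0 0;0 0 -0.8 0 0 0;0 0 -0.8 0 0 0;0 0 0 0 0 0",
  fingers=0.65,
)

```text
t: 47.13
tool_pos: [0.596, -0.14, 0.2103]
tool_rot: [-2.368, -0.212, 0.077]
contact_force: [0.5, 0.6, 0.7]
opening: 0.0699
```

```bash
python3 - <<'E'
from h import *
cupgo([.5525,-.3126,.03],.832,.8,.12)
c=Cam("scene"); c.save("b29.png",(160,100,300,220),2.6)
s=Cam("side"); s.save("a29.png",(140,180,300,225),2.6)
s.save("a29b.png",(230,350,110,100),6)
E
```

```text
t 47.13 pos [ 0.596  -0.14    0.2103] q [-0.59  0.32  1.48  0.56  1.88 -0.74] F [0.5 0.6 0.7] op 0.0699
 turn units [0.3  6.41 6.53] shift(now axes) [-5.61  9.17 -2.78] shift(after turn) [ 3.36  9.85 -3.86]
```

View pics/b29.png

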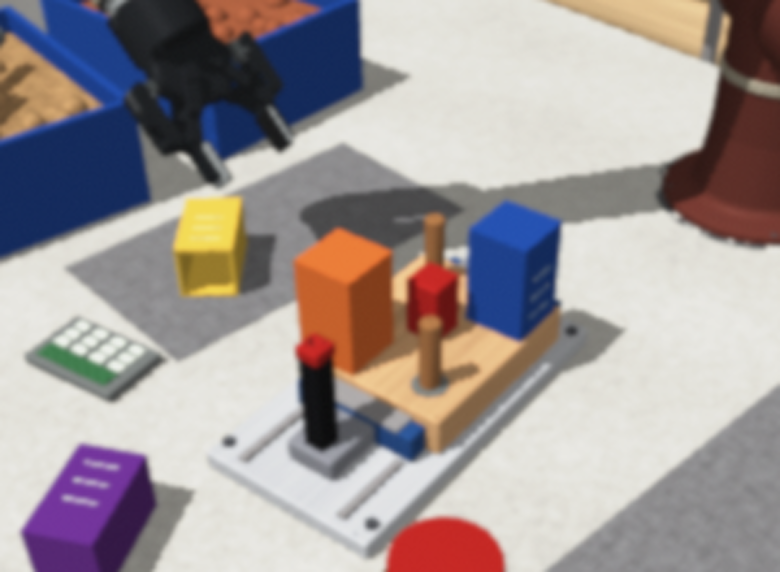

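View pics/a29.png

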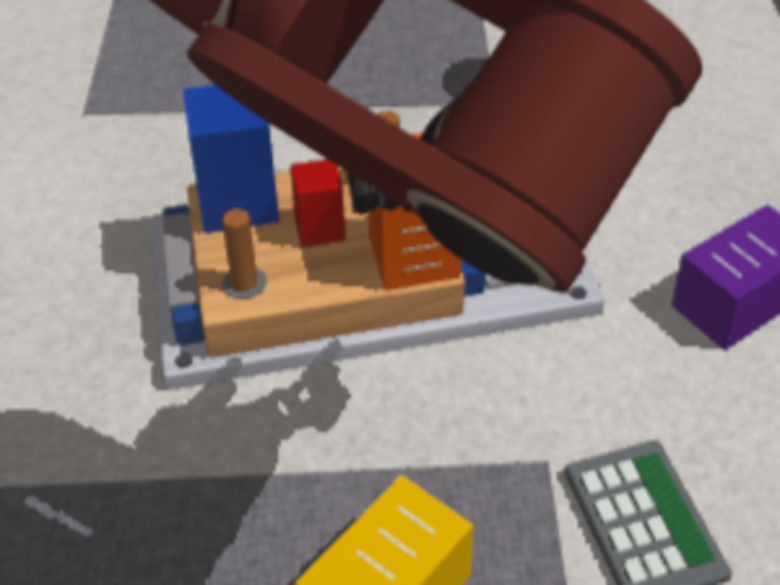

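View pics/a29b.png

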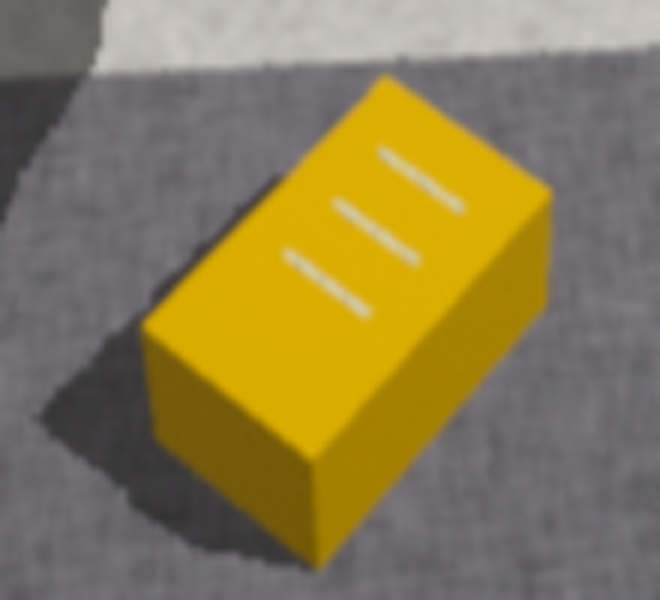

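Yellow hasn't moved (top corner at (294.5,362.5), as before). Moving to its pre-grasp.

Call:
step_arm(
  increments="-0.56 0.61 -0.59 0 0 0;-0.56 0.61 -0.59 0 0 0;-0.56 0.61 -0.59 0 0 0;-0.56 0.61 -0.59 0 0 0;-0.56 0.61 -0.59 0 0 0;-0.56 0.61 -0.59 0 0 0;-0.56 0.61 -0.59 0 0 0;-0.56 0.61 -0.59 0 0 0;-0.56 0.61 -0.59 0 0 0;-0.56 0.61 -0.59 0 0 0;0 0 0 0 0 0",
  fingers=1,
)

```text
t: 48.15
tool_pos: [0.4922, -0.3727, 0.2043]
tool_rot: [-2.363, -0.207, 0.085]
contact_force: [1.0, 0.9, 0.3]
opening: 0.0855
```

Call:
step_arm(
  increments="0 0 0 0.03 0.6 0.6;0 0 0 0.03 0.6 0.6;0 0 0 0.03 0.6 0.6;0 0 0 0.03 0.6 0.6;0 0 0 0.03 0.6 0.6;0 0 0 0.03 0.6 0.6;0 0 0 0.03 0.6 0.6;0 0 0 0.03 0.6 0.6;0 0 0 0.03 0.6 0.6;0 0 0 0.03 0.6 0.6;0 0 0 0 0.41 0.53;0 0 0 0 0 0",
)

```text
t: 49.15
tool_pos: [0.4934, -0.3679, 0.2048]
tool_rot: [-2.204, 0.857, -0.348]
contact_force: [0.4, 0.0, -1.1]
opening: 0.0856
```

```bash
python3 - <<'E'
from h import *
C0=[.5525,-.3126,.03]
cupgo(C0,.832,.8,.07)
w=Cam("wrist"); w.save("w30.png",pts=[w.proj(C0)])
E
```

```text
t 49.15 pos [ 0.4934 -0.3679  0.2048] q [-1.08  0.16  1.69  0.74  1.62 -0.43] F [ 0.4  0.  -1.1] op 0.0856
 turn units [-0.03  0.1  -0.07] shift(now axes) [0.33 3.08 4.79] shift(after turn) [0.26 3.07 4.8 ]
```

View pics/w30.png

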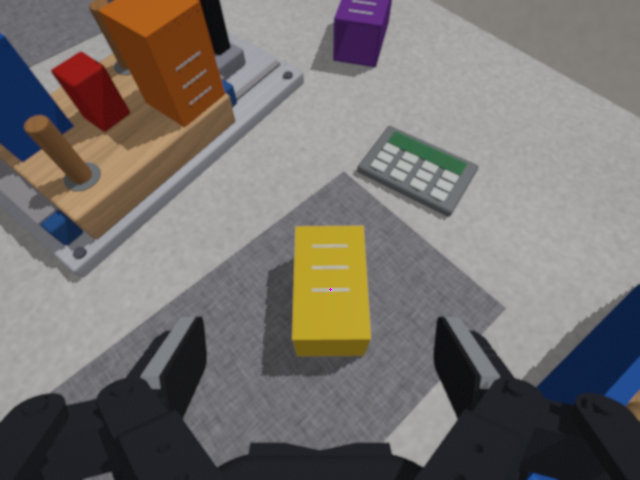

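Call:
step_arm(
  increments="0.15 0.6 0.6 -0.03 0.1 -0.07;0.13 0.6 0.6 0 0 0;0 0.6 0.6 0 0 0;0 0.6 0.6 0 0 0;0 0.6 0.6 0 0 0;0 0 0.6 0 0 0;0 0 0.6 0 0 0;0 0 0.5 0 0 0;0 0 0 0 0 0;0 0 0 0 0 0",
)

```text
t: 50.03
tool_pos: [0.5217, -0.3506, 0.0706]
tool_rot: [-2.213, 0.852, -0.364]
contact_force: [0.5, -0.4, 0.2]
opening: 0.0852
```

```bash
python3 - <<'E'
from h import *
C0=[.5525,-.3126,.03]
cupgo(C0,.832,.8,.0)
w=Cam("wrist"); w.save("w31.png",pts=[w.proj(C0)])
E
```

```text
t 50.03 pos [ 0.5217 -0.3506  0.0706] q [-1.03  0.33  1.74  0.77  1.42 -0.56] F [ 0.5 -0.4  0.2] op 0.0852
 turn units [ 0.   -0.01  0.04] shift(now axes) [-0.11  0.11  2.95] shift(after turn) [-0.11  0.11  2.95]
```

View pics/w31.png

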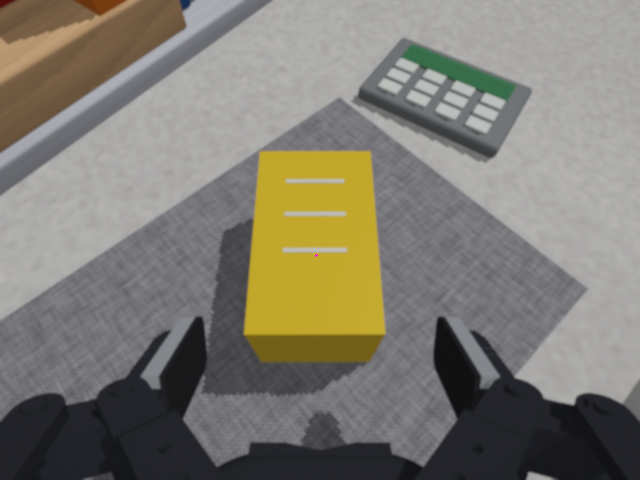

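Yellow is centred and square (245–384 px). Advancing and gripping.

Call:
step_arm(
  increments="-0.08 0.1 0.6 0 0 0;0 0 0.6 0 0 0;0 0 0.6 0 0 0;0 0 0.6 0 0 0;0 0 0.5 0 0 0;0 0 0 0 0 0;0 0 0 0 0 0",
)

```text
t: 50.67
tool_pos: [0.5534, -0.3118, 0.017]
tool_rot: [-2.212, 0.854, -0.362]
contact_force: [0.4, -0.2, 0.1]
opening: 0.0854
```

Call:
step_arm(
  increments="0 0 0 0 0 0;0 0 0 0 0 0;0 0 0 0 0 0;0 0 0 0 0 0;0 0 0 0 0 0;0 0 0 0 0 0",
  fingers=-1,
  newtons=40,
)

```text
t: 51.17
tool_pos: [0.5538, -0.3141, 0.0195]
tool_rot: [-2.212, 0.855, -0.367]
contact_force: [-2.1, -0.9, 5.9]
opening: 0.0608
```

```bash
python3 - <<'E'
from h import *
grasped([.5525,-.3126,.03],"yellow")
finalgo("yellow","B",.26,BY)
E
```

```text
cup in tool [-0.0019 -0.0077 -0.0072] mouth in tool [ 0.    -0.697  0.717]
t 51.17 pos [ 0.5538 -0.3141  0.0195] q [-0.95  0.39  1.76  0.81  1.31 -0.57] F [-2.1 -0.9  5.9] op 0.0608
 turn units [-14.48  -0.19 -10.11] shift(now axes) [ -8.71 -14.09   0.63] shift(after turn) [  2.82  -2.75 -16.1 ]
  final tool z [ 0.1229606  -0.68585438 -0.71727572]
```

Call:
step_arm(
  increments="0 -0.3 -0.3 0 0 0;0 -0.6 -0.6 0 0 0;0 -0.6 -0.6 0 0 0;0 -0.6 -0.6 0 0 0;0 -0.6 -0.6 0 0 0;0 -0.6 -0.6 0 0 0;0 -0.6 -0.6 0 0 0;0 -0.6 -0.6 0 0 0;0 -0.6 -0.6 0 0 0;0 -0.6 -0.6 0 0 0;0 -0.6 -0.6 0 0 0;0 -0.4 -0.4 0 0 0",
)

```text
t: 52.17
tool_pos: [0.5509, -0.3156, 0.2575]
tool_rot: [-2.215, 0.855, -0.368]
contact_force: [0.3, -0.5, -0.8]
opening: 0.0607
```

```bash
python3 - <<'E'
from h import *
finalgo("yellow","B",.27,BY)
s=Cam("side"); s.save("a32.png",(140,180,300,225),2.6)
E
```

```text
t 52.17 pos [ 0.5509 -0.3156  0.2575] q [-0.96  0.09  1.68  0.78  1.59 -0.29] F [ 0.3 -0.5 -0.8] op 0.0607
 turn units [-14.46  -0.2  -10.11] shift(now axes) [-8.7  -7.65  7.05] shift(after turn) [ 2.95 -9.14 -9.58]
  final tool z [ 0.1229606  -0.68585438 -0.71727572]
```

View pics/a32.png

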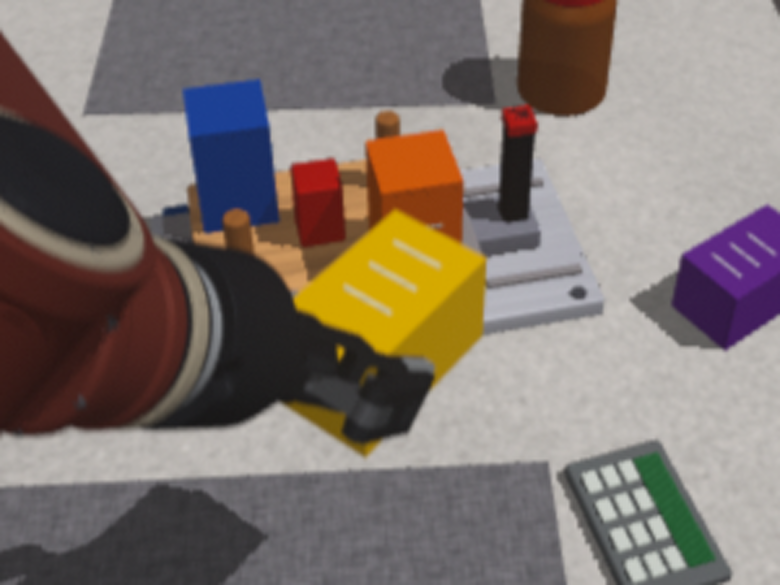

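Call:
step_arm(
  increments="-0.72 -0.64 0.57 0 0 0;-0.72 -0.64 0.59 0 0 0;-0.72 -0.64 0.59 0 0 0;-0.72 -0.64 0.59 0 0 0;-0.72 -0.64 0.59 0 0 0;-0.72 -0.64 0.59 0 0 0;-0.72 -0.64 0.59 0 0 0;-0.72 -0.64 0.59 0 0 0;-0.72 -0.64 0.59 0 0 0;-0.72 -0.64 0.59 0 0 0;-0.72 -0.64 0.59 0 0 0;-0.72 -0.64 0.59 0 0 0",
)

```text
t: 53.22
tool_pos: [0.5656, 0.0241, 0.2676]
tool_rot: [-2.213, 0.856, -0.364]
contact_force: [0.8, -0.3, -1.1]
opening: 0.0604
```

Call:
step_arm(
  increments="0 0 0 -0.6 0 -0.42;0 0 0 -0.6 0 -0.42;0 0 0 -0.6 0 -0.42;0 0 0 -0.6 0 -0.42;0 0 0 -0.6 0 -0.42;0 0 0 -0.6 0 -0.42;0 0 0 -0.6 0 -0.42;0 0 0 -0.6 0 -0.42;0 0 0 -0.6 0 -0.42;0 0 0 -0.6 0 -0.42;0 0 0 -0.6 0 -0.42;0 0 0 -0.6 0 -0.42",
)

```text
t: 54.22
tool_pos: [0.5659, 0.0228, 0.268]
tool_rot: [3.08, -0.435, 0.314]
contact_force: [0.2, -0.4, -1.5]
opening: 0.0602
```

Call:
step_arm(
  increments="0 0 0 -0.6 0 -0.42;0 0 0 -0.6 0 -0.42;0 0 0 -0.6 0 -0.42;0 0 0 -0.6 0 -0.42;0 0 0 -0.6 0 -0.42;0 0 0 -0.6 0 -0.42;0 0 0 -0.6 0 -0.42;0 0 0 0 0 0",
)

```text
t: 54.88
tool_pos: [0.5654, 0.0243, 0.2661]
tool_rot: [2.68, -0.031, 0.182]
contact_force: [-0.5, -0.0, -2.0]
opening: 0.0605
```

```bash
python3 - <<'E'
from h import *
finalgo("yellow","B",.25,BY)
E
```

```text
t 54.88 pos [0.5654 0.0243 0.2661] q [ 0.14 -0.13  1.78 -0.47  1.43  0.21] F [-0.5 -0.  -2. ] op 0.0605
 turn units [-3.02 -0.11 -2.16] shift(now axes) [-0.1  -0.23  0.59] shift(after turn) [-0.02 -0.41  0.49]
  final tool z [ 0.1229606  -0.68585438 -0.71727572]
```

Call:
step_arm(
  increments="0 0 0 -0.6 -0.02 -0.43;0 0 0 -0.6 -0.02 -0.43;0 0 0 -0.6 -0.02 -0.43;0 0 0 -0.6 -0.02 -0.43;0 0 0 -0.6 -0.02 -0.43;0 -0.4 0.49 0 0 0;0 -0.4 0.4 0 0 0;0 -0.4 0.4 0 0 0;0 0 0 0 0 0;0 0 0 0 0 0",
)

```text
t: 55.72
tool_pos: [0.5659, 0.0212, 0.223]
tool_rot: [2.366, 0.203, 0.087]
contact_force: [0.3, -0.5, -0.4]
opening: 0.0601
```

```bash
python3 - <<'E'
from h import *
finalgo("yellow","B",.112,BY)
s=Cam("side"); s.save("a33.png",(150,100,270,200),2.9)
c=Cam("scene"); c.save("b33.png",(200,70,270,200),2.9)
E
```

```text
t 55.72 pos [0.5659 0.0212 0.223 ] q [ 0.25 -0.    1.82 -0.77  1.45  0.23] F [ 0.3 -0.5 -0.4] op 0.0601
 turn units [-0.02  0.   -0.06] shift(now axes) [-0.04 -3.14  3.13] shift(after turn) [-0.02 -3.14  3.12]
  final tool z [ 0.1229606  -0.68585438 -0.71727572]
```

View pics/a33.png

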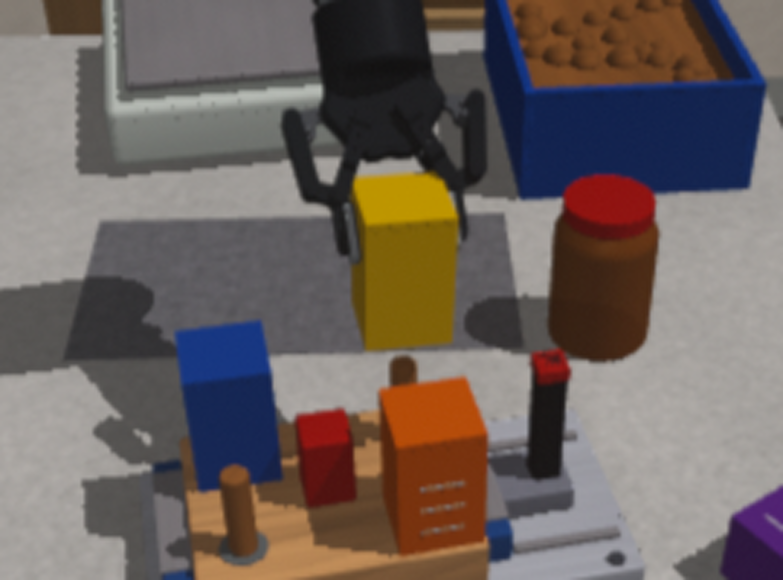

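View pics/b33.png

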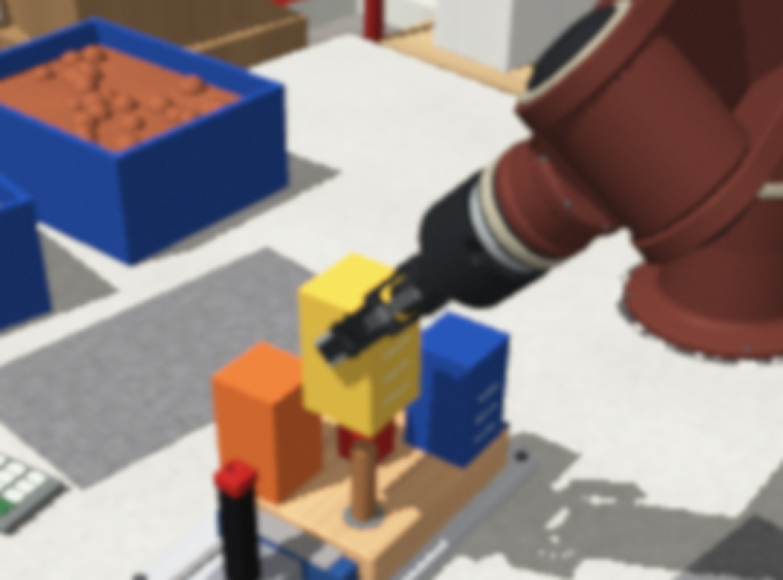

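Yellow is centred over peg B (side: peg x≈403, cup x≈405). Lowering.

Call:
step_arm(
  increments="0 -0.3 0.3 0 0 -0.06;0 -0.3 0.3 0 0 0;0 -0.3 0.3 0 0 0;0 -0.3 0.3 0 0 0;0 -0.3 0.3 0 0 0;0 -0.3 0.3 0 0 0;0 -0.3 0.3 0 0 0;0 -0.3 0.3 0 0 0;0 -0.3 0.3 0 0 0;0 -0.2 0.2 0 0 0;0 0 0 0 0 0;0 0 0 0 0 0",
)

```text
t: 56.82
tool_pos: [0.5665, 0.0236, 0.1219]
tool_rot: [2.364, 0.211, 0.087]
contact_force: [-0.3, 0.5, -1.8]
opening: 0.0605
```

Call:
step_arm(
  increments="0 -0.08 0.08 0 0 0;0 0 0 0 0 0;0 -0.06 0.06 0 0 0;0 0 0 0 0 0;0 0 0 0 0 0",
)

```text
t: 57.23
tool_pos: [0.5668, 0.0238, 0.1176]
tool_rot: [2.365, 0.211, 0.089]
contact_force: [0.1, -1.1, -1.0]
opening: 0.0602
```

```bash
python3 - <<'E'
from h import *
finalgo("yellow","B",.110,BY)
E
```

```text
t 57.23 pos [0.5668 0.0238 0.1176] q [ 0.25  0.13  1.87 -0.8   1.31  0.36] F [ 0.1 -1.1 -1. ] op 0.0602
 turn units [-0.02 -0.03 -0.01] shift(now axes) [-0.07 -0.19  0.22] shift(after turn) [-0.07 -0.19  0.22]
  final tool z [ 0.1229606  -0.68585438 -0.71727572]
```

Call:
step_arm(
  increments="0 -0.06 0.06 0 0 0;0 0 0 0 0 0;0 -0.04 0.04 0 0 0;0 0 0 0 0 0",
)

```text
t: 57.57
tool_pos: [0.5673, 0.0235, 0.1157]
tool_rot: [2.363, 0.209, 0.09]
contact_force: [-1.3, -0.5, 6.2]
opening: 0.0601
```

Call:
step_arm(
  increments="0 -0.04 0.04 0 0 0;0 0 0 0 0 0;0 0 0 0 0 0",
)

```text
t: 57.82
tool_pos: [0.5675, 0.0233, 0.1156]
tool_rot: [2.361, 0.208, 0.09]
contact_force: [-4.7, 0.1, 10.6]
opening: 0.0606
```

Contact. Releasing and retreating.

Call:
step_arm(
  increments="0 0.03 -0.03 0 0 0;0 0 0 0 0 0;0 0 0 0 0 0;0 0 0 0 0 0;0 0 -0.4 0 0 0;0 0 -0.8 0 0 0;0 0 -0.8 0 0 0;0 0 -0.8 0 0 0;0 0 -0.8 0 0 0;0 0 -0.8 0 0 0;0 0 -0.8 0 0 0;0 0 -0.8 0 0 0",
  fingers=0.65,
)

```text
t: 58.82
tool_pos: [0.5475, 0.1276, 0.2222]
tool_rot: [2.365, 0.211, 0.089]
contact_force: [1.0, 0.3, -0.5]
opening: 0.0708
```

Call:
step_arm(
  increments="0 0 -0.8 0 0 0;0 0.5 -0.8 0 0 0;0 0.5 -0.8 0 0 0;0 0.5 -0.8 0 0 0;0 0 0 0 0 0;0 0 0 0 0 0",
)

```text
t: 59.32
tool_pos: [0.5431, 0.1556, 0.3068]
tool_rot: [2.366, 0.21, 0.093]
contact_force: [0.4, 0.0, -0.0]
opening: 0.0703
```

```bash
python3 - <<'E'
from h import *
print(ctrl.get_obs()["contact_force"],ctrl.get_obs()["t"])
s=Cam("side"); s.save("a34.png",(160,190,200,150),4); s.save("a34f.png")
c=Cam("scene"); c.save("b34.png",(200,120,220,165),3.6); c.save("b34f.png")
E
```

```text
[ 0.44482458  0.04326952 -0.02242234] 59.3167
```

View pics/a34.png

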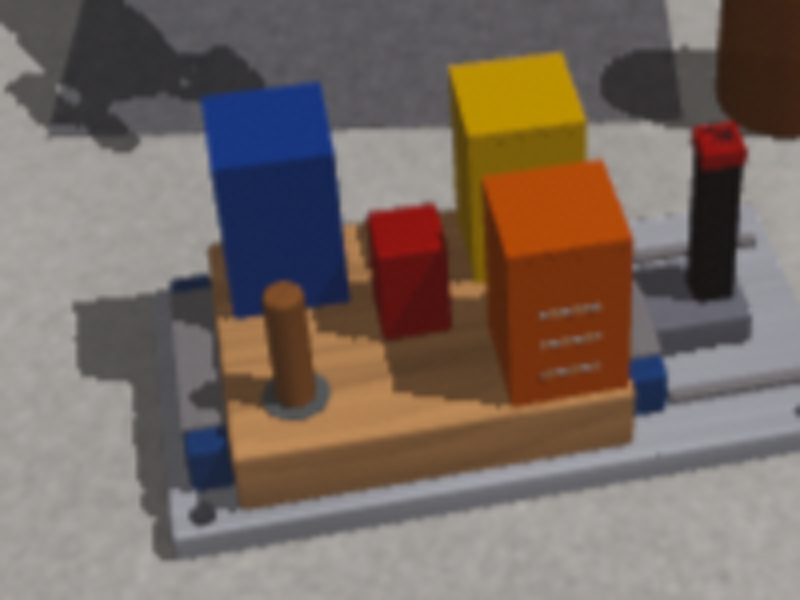

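View pics/b34.png

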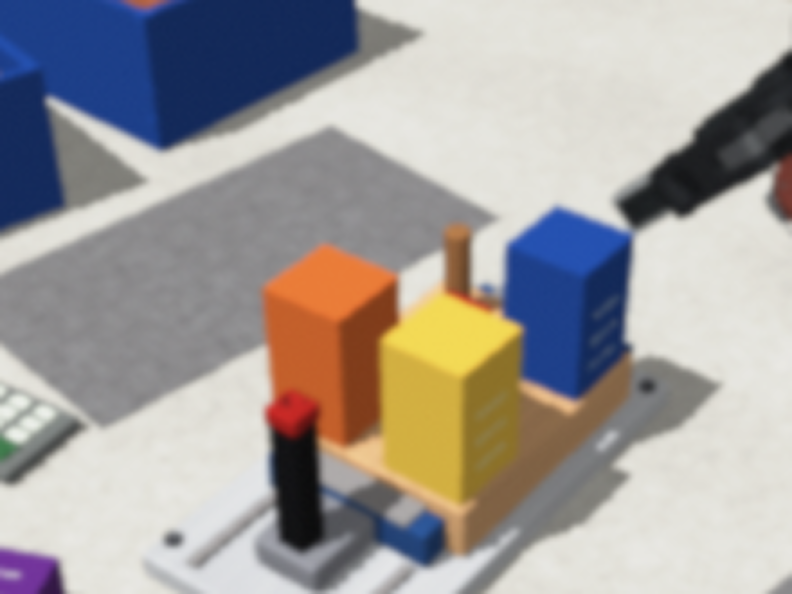

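View pics/b34f.png

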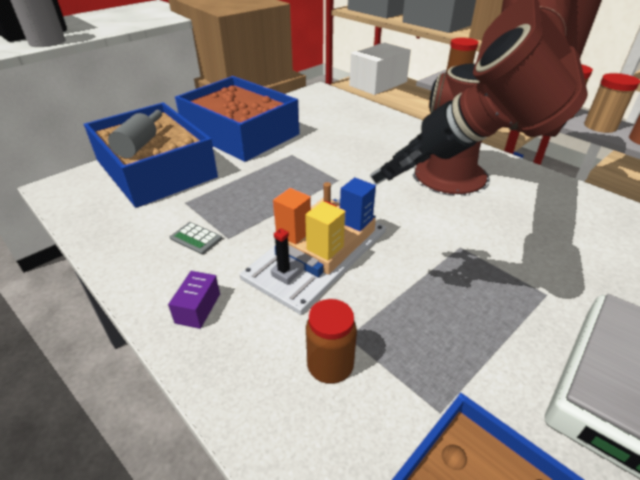

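All three cups stand on pegs. I'll check the centres numerically, plus the jaw post and the bystanders.

```bash
python3 - <<'E'
from h import *
s=Cam("side"); c=Cam("scene")
sp=lambda x,y:(160+(x+.5)/4-.5,190+(y+.5)/4-.5); cp=lambda x,y:(200+(x+.5)/3.6-.5,120+(y+.5)/3.6-.5)
D={"blue":("A",[(203,97),(321,84),(333,153),(218,165)],[(557,207),(631,237),(583,275),(507,242)]),
"yellow":("B",[(448,66),(562,53),(584,123),(470,136)],[(445,295),(522,333),(462,376),(381,338)]),
"orange":("D",[(484,180),(603,161),(630,237),(502,257)],[(327,245),(397,282),(338,322),(264,288)])}
for n,(p,a,b) in D.items():
    A=np.mean([s.plane(sp(*q),.158) for q in a],0)[:2];B=np.mean([c.plane(cp(*q),.16) for q in b],0)[:2]
    print(n,A.round(4),B.round(4),"peg",PEG[p],"off mm",((A+B)/2*1000-np.array(PEG[p])*1000).round(1), tri(s,sp(*np.mean(a,0)),c,cp(*np.mean(b,0)))[0].round(4))
print("post",tri(s,sp(719,132),c,cp(293,400))[0], "side top plane",s.plane(sp(719,132),.148))
print("shut expect HY:",((np.array([.66857,.00994,0])-HO)@HY))
p=tri(s,sp(719,146),c,cp(293,412))[0];print((p-HO)@HY)
w=[s.plane(q,.14) for q in [(359,171)]];print("jar",w)
E
```

```text
blue [0.4392 0.0163] [0.4408 0.0125] peg [0.4365, 0.0111] off mm [3.5 3.3] [0.4401 0.0127 0.1598]
yellow [0.5628 0.0361] [0.5651 0.0346] peg [0.5632, 0.0334] off mm [0.8 1.9] [0.5634 0.0338 0.1587]
orange [ 0.5792 -0.0542] [ 0.5825 -0.0547] peg [0.5786, -0.054] off mm [ 2.2 -0.5] [ 0.58   -0.0562  0.1583]
post [0.66501889 0.00851911 0.1510829 ] side top plane [0.66528642 0.01264979 0.148     ]
shut expect HY: 0.1644715108771888
0.1610687072247733
jar [array([0.73458925, 0.21824653, 0.14      ])]
```

View pics/a34f.png

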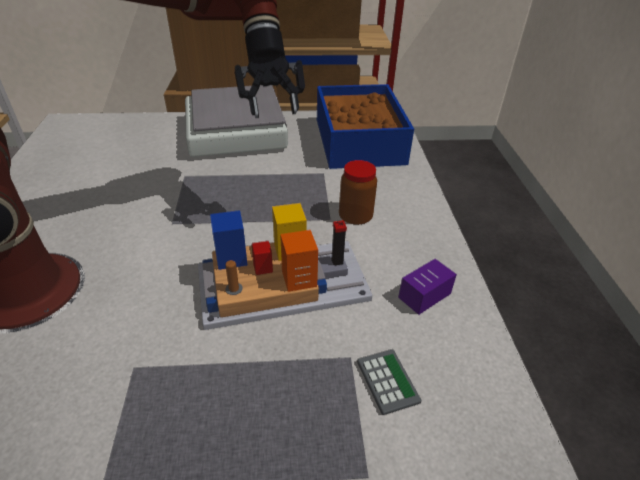

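```bash
python3 - <<'E'
from station import ctrl
print(ctrl.finish_job())
E
```

```text
the job is handed in; nothing more can be done
None
```

The drying board is set up and the job is handed in, at about 59.5 s of the 208 s allowed. I opened the jaw by about 40 mm and took the board out by its lug. I laid it flat with its pegs up and slid the jaw shut; at the end it took about 26 N with no further movement. The three cups present are each upside down over a peg of their own: blue on the near-left peg, yellow on the far-left, orange on the far-right. No green cup was in any view.

**Last checks from the pictures:**
- **Cups:** centres are within about 5 mm of their pegs and tops at about 0.16 m, which puts the rims on the board.
- **Board:** its middle measured within about 1 mm of the bed's middle and less than 1° off square, taken just after clamping.
- **Jaw post:** it measured about 161 mm from the holder's middle, against 162.5 mm expected when shut and 164.5 mm measured before opening. The camera readings can be off by a few millimetres, so the force of the clamp is the better sign that the jaw is shut.
- **Bystanders and robot:** the jar and calculator look unmoved, and the gripper was clear and touching nothing.

No check failed. The two cameras differed by up to 4 mm on cup positions, within the calibration error.

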